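# Lid the drops box and snap its four clips crosswise

### The arm

A 6-joint arm with a two-finger parallel gripper is mounted at the origin on a cart in front of the work surface, level with it; the furniture and walls round the work are solid. World frame = base frame: x ahead of the robot, y to its left, z up, the work surface at z = 0. Lengths are in m, angles in rad, forces in N, time in s.
With the tool pointing down it reaches from about 0.35 to 0.775 m from the base axis. Payload 7.3 kg.
Tool frame: the origin (TCP) lies on the centre line of the jaws, within the pads' length; the fingertips stand robot.nose_length ahead of it and the grasp point (between the pads) is the TCP (robot.nose_length is the distance from the TCP to the fingertips, in m); z points along the fingers, y is the direction in which the jaws open and shut (so a half turn about z gives the same grasp; the last joint's range is limited). The gripper opens to 92 mm and grips with 3 to 60 N. Pads are 19 mm wide; open, the fingers measure 130 mm over their backs; the gripper's body (75 mm by 190 mm) begins 47 mm behind the grasp point.
Start: joints at [1.089, 0.342, 1.524, -0, 1.275, -0.146], TCP at [0.173, 0.496, 0.246] pointing down, gripper open.
Joint ranges: [-2.53, 2.53], [-0.77, 2.02], [0.04, 2.7], [-1, 4.14], [0.28, 2.66], [-3.11, 3.11]. Speed limits (rad/s): [2.57, 2.57, 3.14, 3.14, 3.14, 3.14].

### API

Orientations are given as [roll, pitch, yaw] about the fixed x, y, z axes, in that order (R = Rz(yaw) Ry(pitch) Rx(roll)).
In Python, from cell import robot, read_camera gives the robot as it stands.
- The arm moves only by the shell command python3 -m crank 'ROWS' [FORCE]. ROWS is JSON, a list of rows, each a list of 7 numbers: the shift along the tool's x, y, z in cm, then the turn, a rotation vector about the tool's x, y, z in degrees, then the opening, from 0 (shut) to 1 (fully open). In form: [[tx, ty, tz, wx, wy, wz, jaw], ...]. A call has 1 to 5 rows; each row is the pose to reach, as a shift and turn from the pose commanded when the call began, along the tool's axes at that moment; what a row does not reach only later rows make up. A row lasts 1/8 s, in which the tool goes at most 62.5 mm and 10.7 degrees, less where a joint would pass 70% of its speed; a pose out of reach is approached as far as the arm can. A call with a gripper value outside its range is refused whole. The fingers move at their own pace and stop on an object; FORCE is the grip in N (left out, the last holds). Time passes only in rows, so rows that repeat a pose let the fingers close. It gives the time, the measured TCP pose, the force and the opening at its end, in the units of the state.
- robot.observe(): the state, without advancing time (a new reading comes with each control period).
- read_camera(name): name is "scene" or "top" or "wrist"; returns a dict with "frame" (400x640x3 uint8, red, green, blue), "intrinsics" (3x3 intrinsics, pixels), "R" (3x3) and "t" (3): a world point X has camera coordinates R X + t. Camera axes: x right, y down, z forward; pixel columns grow to the right and rows downward; lengths in m; the calibration is good to about 2 mm. A picture is of the moment at which its call begins. There is no depth.
- robot.hand_in(): hands the job in, once; it reports no verdict.
The state is a dict: "time": time; "qpos": joint angles; "qvel": joint speeds; "joint_efforts": joint torques, N m; "tool_pos": TCP position; "tool_rot": TCP orientation; "contact_force": force on the tool from outside, world axes, zero at the start; "torque": the same for the moment, N m; "opening": finger opening in m.
Only numpy, scipy, OpenCV 4.12 (cv2) and the standard library are available. Lean on these libraries where they do the work, as an engineer would, in place of code of your own. Each camera call takes 0.05 s, during which the arm holds its last target.

### The job

Put the lid on the storage box so that it sits flat on the rim all round with its four clips still up, then press the clips down one by one until each snaps home over its keeper. Go crosswise: after the first clip comes the one at the opposite corner, then the remaining two. Press gently, feeling for the snap and never with more than 20 N on a clip, leave the other things on the counter where they are, and let go at the end.

Things in the scene. Friction and masses are not known exactly. Their poses are not given: they have to be found in the camera images.
- lid_handle (a point): Centre of the loose lid's black grip bar: 84 mm long (along the lid's x), 14 wide, 14 high, standing on two 12 mm posts at x = -35 and +35 mm, 28 mm clear of the plate below. x along the bar, z up. The lid, about 0.55 kg with its clips, starts standing on its seal on the counter.
- lid: The lid with its four clips; origin and axes as lid_under. A grey plate 188 (x) x 138 (y) x 6 mm. Below it a rubber seal ring of round section, 10 mm deep, 180 x 130 mm outside, that goes into the box's mouth.
- lid_under (a point): Centre of the underside of the lid's plate, 41 mm below lid_handle, same axes. On a closed box it coincides with box_mouth (the plate lies on the rim).
- box_mouth (a point): Centre of the mouth of the open storage box, at its rim, 70 mm above the counter; x along the long side, z up. The box (bare metal, does not move) is 190 (x) x 140 (y) mm outside, walls 4 mm; the bowl in it stays below the lid. The lid fits either way round.
- store_box: The same box, origin under its centre. Four metal keepers stand on its long walls at x = -60 and +60 mm: tabs 24 mm wide with an 6 mm thick rolled top edge, 73 to 79 mm from the middle in y. They were screwed on by hand: the tops stand 22 mm above the rim, each up to 4 mm higher or lower, not measured.
- clip_a (a joint): Hinge of clip a at the lid's +x +y corner, rad; opposite corner: clip c. Axis along the lid's x through x = +60, y = +30, z = 20 mm from lid_under. A steel flap 26 mm wide, 62 mm long, points outward. 0: level; positive: outer end up. Stays where left. Snapped home it reads -0.1 to +0.09, by its keeper's height.
- clip_a_pad (a point): Place to press on clip a: on its upper face, 50 mm outward of the hinge axis and 8.2 mm above it when level (moves with the flap; its y points outward along the flap, its z out of the upper face). The flap goes on 12 mm farther out.
- toe_a (a joint): Sprung toe under the outer end of clip a: how far it is bent outward, m (6 N/mm). 0 when free, under 2 mm when hooked under the keeper's rolled edge; up to 3 mm while riding over it. Pressing it over takes 3 to 10 N at the pad, then it snaps, and about 5 mm below the riding-over point the flap stops hard on the keeper.
- clip_b (a joint): Hinge of clip b at the lid's -x +y corner, rad; opposite corner: clip d. Axis along the lid's x through x = -60, y = +30, z = 20 mm from lid_under. A steel flap 26 mm wide, 62 mm long, points outward. 0: level; positive: outer end up. Stays where left. Snapped home it reads -0.1 to +0.09, by its keeper's height.
- clip_b_pad (a point): Place to press on clip b: on its upper face, 50 mm outward of the hinge axis and 8.2 mm above it when level (moves with the flap; its y points outward along the flap, its z out of the upper face). The flap goes on 12 mm farther out.
- toe_b (a joint): Sprung toe under the outer end of clip b: how far it is bent outward, m (6 N/mm). 0 when free, under 2 mm when hooked under the keeper's rolled edge; up to 3 mm while riding over it. Pressing it over takes 3 to 10 N at the pad, then it snaps, and about 5 mm below the riding-over point the flap stops hard on the keeper.
- clip_c (a joint): Hinge of clip c at the lid's -x -y corner, rad; opposite corner: clip a. Axis along the lid's x through x = -60, y = -30, z = 20 mm from lid_under. A steel flap 26 mm wide, 62 mm long, points outward. 0: level; positive: outer end up. Stays where left. Snapped home it reads -0.1 to +0.09, by its keeper's height.
- clip_c_pad (a point): Place to press on clip c: on its upper face, 50 mm outward of the hinge axis and 8.2 mm above it when level (moves with the flap; its y points outward along the flap, its z out of the upper face). The flap goes on 12 mm farther out.
- toe_c (a joint): Sprung toe under the outer end of clip c: how far it is bent outward, m (6 N/mm). 0 when free, under 2 mm when hooked under the keeper's rolled edge; up to 3 mm while riding over it. Pressing it over takes 3 to 10 N at the pad, then it snaps, and about 5 mm below the riding-over point the flap stops hard on the keeper.
- clip_d (a joint): Hinge of clip d at the lid's +x -y corner, rad; opposite corner: clip b. Axis along the lid's x through x = +60, y = -30, z = 20 mm from lid_under. A steel flap 26 mm wide, 62 mm long, points outward. 0: level; positive: outer end up. Stays where left. Snapped home it reads -0.1 to +0.09, by its keeper's height.
- clip_d_pad (a point): Place to press on clip d: on its upper face, 50 mm outward of the hinge axis and 8.2 mm above it when level (moves with the flap; its y points outward along the flap, its z out of the upper face). The flap goes on 12 mm farther out.
- toe_d (a joint): Sprung toe under the outer end of clip d: how far it is bent outward, m (6 N/mm). 0 when free, under 2 mm when hooked under the keeper's rolled edge; up to 3 mm while riding over it. Pressing it over takes 3 to 10 N at the pad, then it snaps, and about 5 mm below the riding-over point the flap stops hard on the keeper.
- ring_cutter: Bystander, loose: steel ring cutter, 67 mm wide, 28 mm high; origin under its centre.
- nozzle: Bystander, loose: steel piping nozzle standing up, 30 mm wide, 40 mm high; origin under its centre.
- mug: Bystander, loose: purple mug, 82 mm wide, 89 mm high; origin on its underside.

How it is judged:
By the outcome, as a careful person would: the job done as asked, in the order asked, and still so for the second after the job is handed in, with the robot touching nothing.
It also fails if it takes over 72 s, if anything falls off the work surface, if the arm or the gripper's body presses on something with over 40 N, if the wrist force passes 120 N, or if a joint passes its speed limit or range.

## Working session

There is one attempt and no reset: what is moved stays moved. The work goes in short steps, Python scripts to look and compute and a shell command to move; the robot and the scene stay as the last step left them, time stands still between calls to the robot, and variables do not carry over. Pictures are saved under pics/ and viewed, and the job is handed in when it is done.

```bash
ls; mkdir -p pics
python3 - <<'E'
from cell import robot, read_camera
import cv2
print(robot.observe(), robot.nose_length)
for n in ["scene","top","wrist"]:
    c=read_camera(n); cv2.imwrite(f"pics/{n}0.png",c["frame"][:,:,::-1]); print(n,c["intrinsics"].tolist(),c["R"].round(4).tolist(),c["t"].tolist())
E
```

```text
pics
{'time': 0.0, 'qpos': array([ 1.08903322e+00,  3.42706171e-01,  1.52504682e+00, -2.03172315e-05,
        1.27536740e+00, -1.45974954e-01]), 'qvel': array([ 0.00053167, -0.00132976, -0.00038606,  0.00108118, -0.00071031,
        0.00069784]), 'joint_efforts': array([ 1.87548071e-04, -4.31235588e+01, -2.44223589e+01,  7.17162900e-02,
        5.60202822e-02, -9.17131229e-05]), 'tool_pos': array([0.17278687, 0.49534511, 0.24504312]), 'tool_rot': array([-3.14007833e+00, -2.02999729e-04,  2.80581028e+00]), 'contact_force': array([ 0.37706237,  0.31999753, -0.12995452]), 'torque': array([-0.02297532,  0.02959672,  0.03482604]), 'opening': 0.09193221443481239} 0.019
scene [[453.7183834675428, 0.0, 319.34928373600326], [0.0, 453.7183834675428, 195.33364878901608], [0.0, 0.0, 1.0]] [[-0.7209, -0.6929, 0.0139], [-0.5312, 0.5395, -0.6533], [0.4452, -0.4783, -0.757]] [0.44891654505102097, 0.3541512139270179, 0.769258541146646]
top [[401.88246408142254, 0.0, 320.49730941769553], [0.0, 401.88246408142254, 198.63148098020127], [0.0, 0.0, 1.0]] [[0.0003, -0.9999, -0.0147], [-0.988, 0.002, -0.1544], [0.1544, 0.0145, -0.9879]] [0.014573618976623381, 0.6282531168241491, 0.8402997319222101]
wrist [[318.27567092472447, 0.0, 321.5799257389772], [0.0, 318.27567092472447, 195.93901894824526], [0.0, 0.0, 1.0]] [[0.3289, 0.9444, -0.0006], [0.9011, -0.3136, 0.2995], [0.2827, -0.099, -0.9541]] [-0.5238860179851016, -0.038036788679694705, 0.3917891657372325]
```

View pics/scene0.png

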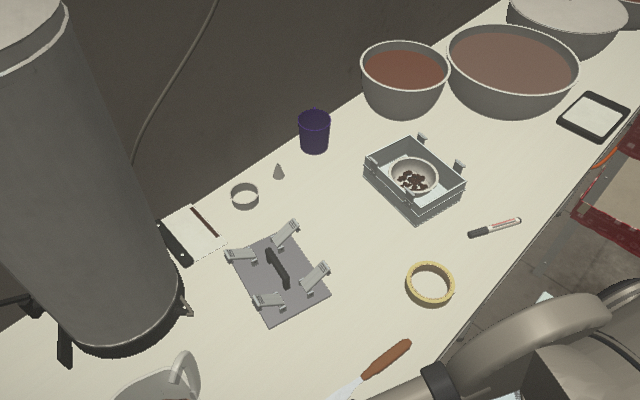

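View pics/top0.png

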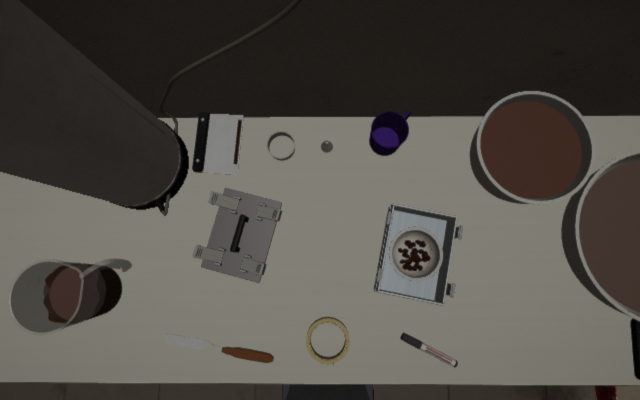

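View pics/wrist0.png

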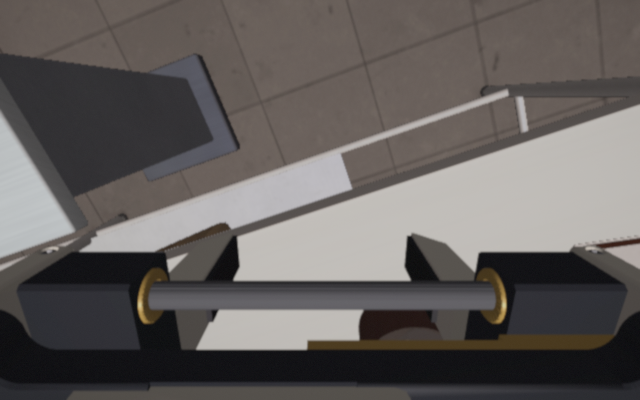

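The scene view shows the lid at about (280,275) with its clips raised, the box at about (415,180), and the cutter, nozzle and mug behind them. In the top view the grip bar is near (239,232) and the box near (417,255). I'll zoom in.

Run:
```python
import cv2
t=cv2.imread("pics/top0.png")
cv2.imwrite("pics/zl.png",cv2.resize(t[175:295,180:300],None,fx=5,fy=5,interpolation=cv2.INTER_CUBIC))
cv2.imwrite("pics/zb.png",cv2.resize(t[195:315,360:480],None,fx=5,fy=5,interpolation=cv2.INTER_CUBIC))
s=cv2.imread("pics/scene0.png")
cv2.imwrite("pics/zsb.png",cv2.resize(s[120:240,340:500],None,fx=5,fy=5,interpolation=cv2.INTER_CUBIC))
```

```text
(no output)
```

View pics/zl.png

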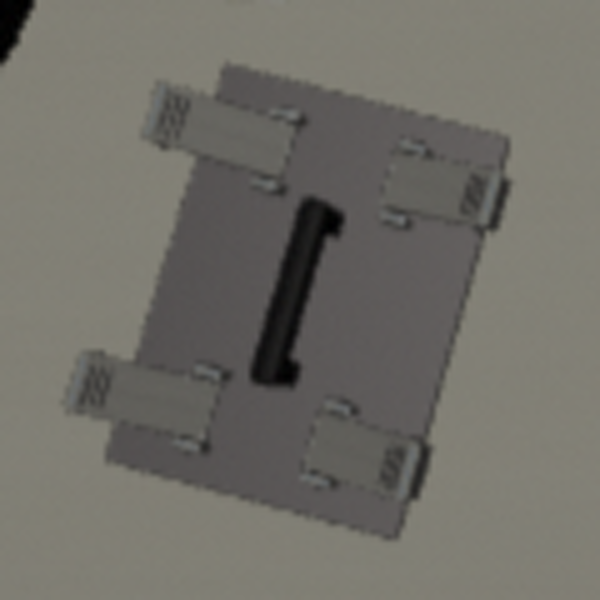

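View pics/zb.png

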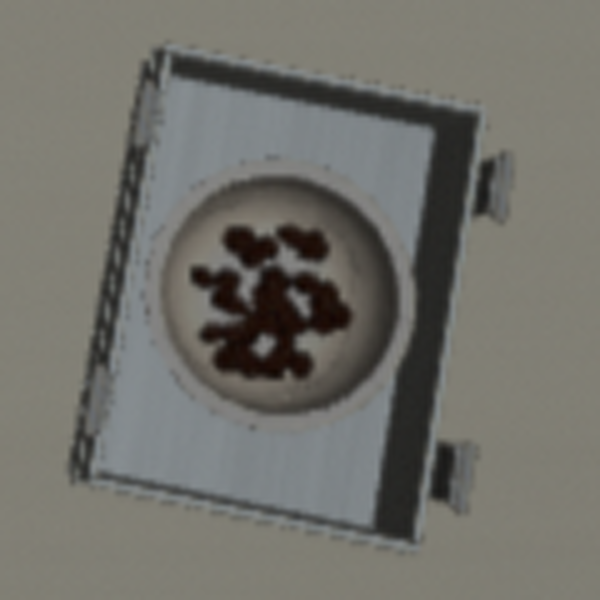

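View pics/zsb.png

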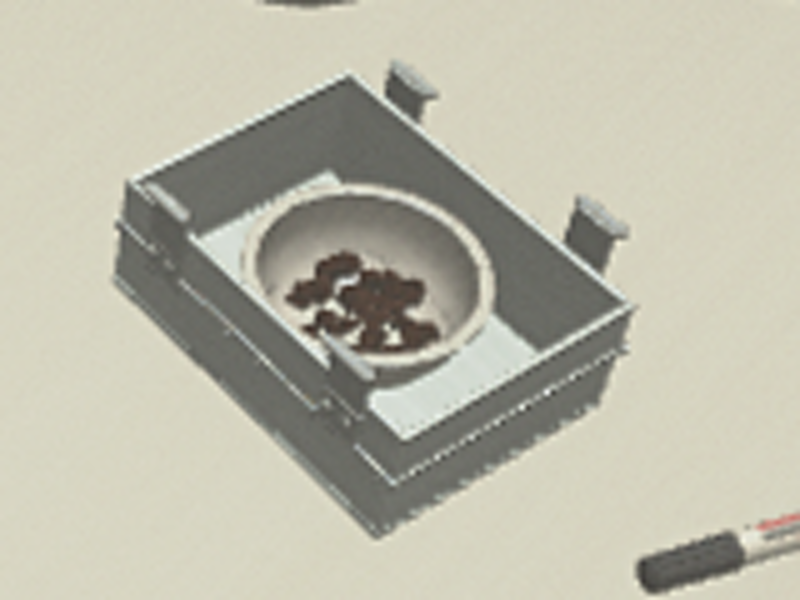

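```bash
cat > h.py <<'E'
import numpy as np, cv2, json
from cell import robot, read_camera
def cam(n):
    c=read_camera(n); return c["frame"],c["intrinsics"],np.array(c["R"]),np.array(c["t"])
def ray(c,uv,z):
    _,K,R,t=c; d=R.T@np.linalg.solve(K,[uv[0],uv[1],1]); o=-R.T@t
    return o+d*(z-o[2])/d[2]
def proj(c,X):
    _,K,R,t=c; p=K@(R@np.asarray(X)+t); return p[:2]/p[2]
E
python3 - <<'E'
from h import *
T=cam("top");S=cam("scene")
def q(n,c,pts,ox,oy,z):
    P=np.array([ray(c,((a+.5)/5-.5+ox,(b+.5)/5-.5+oy),z) for a,b in pts])
    print(n,P[:,:2].round(4).tolist(),'c',P.mean(0).round(4))
    E=np.roll(P,-1,0)-P; print('  len',np.linalg.norm(E,axis=1).round(4),'ang',np.degrees(np.arctan2(E[:,1],E[:,0])).round(1))
q('lid',T,[(225,64),(510,138),(396,540),(106,460)],180,175,.016)
q('bar',T,[(320,200),(266,384)],180,175,.058)
q('box',T,[(160,45),(482,113),(418,545),(88,483)],360,195,.07)
q('boxS',S,[(350,73),(635,310),(402,440),(128,182)],340,120,.07)
q('floorS',S,[(378,537),(115,282),(605,402)],340,120,.0)
print('keepers top R',[ray(T,((a+.5)/5-.5+360,(b+.5)/5-.5+195),.092)[:2].round(4) for a,b in [(505,188),(465,478),(150,115),(98,400)]])
E
```

```text
lid [[0.6602, 0.2365], [0.6253, 0.1038], [0.4443, 0.1519], [0.4794, 0.2834]] c [0.5523 0.1939 0.016 ]
  len [0.1371 0.1872 0.136  0.1867] ang [-104.7  165.1   75.1  -14.6]
bar [[0.5919, 0.1817], [0.5123, 0.2027]] c [0.5521 0.1922 0.058 ]
  len [0.0824 0.0824] ang [165.3 -14.7]
box [[0.6139, -0.1391], [0.5843, -0.2754], [0.405, -0.2398], [0.4298, -0.1043]] c [ 0.5082 -0.1897  0.07  ]
  len [0.1394 0.1828 0.1378 0.1873] ang [-102.2  168.8   79.6  -10.7]
boxS [[0.5826, -0.2746], [0.398, -0.2362], [0.4282, -0.1022], [0.6107, -0.1399]] c [ 0.5049 -0.1882  0.07  ]
  len [0.1885 0.1374 0.1864 0.1375] ang [ 168.3   77.3  -11.7 -101.8]
floorS [[0.4276, -0.1048], [0.612, -0.1415], [0.3982, -0.2441]] c [ 0.4793 -0.1635  0.    ]
  len [0.1881 0.2372 0.1424] ang [ -11.2 -154.4   78.1]
keepers top R [array([ 0.5507, -0.2761]), array([ 0.4336, -0.2538]), array([ 0.5812, -0.1306]), array([ 0.4645, -0.1064])]
```

```bash
cat >> h.py <<'E'
from scipy.spatial.transform import Rotation as Ro
def go(x,y,z,yaw_deg,roll=180,pitch=0):
    "shift (cm) and turn (deg) in tool axes from the measured pose"
    o=robot.observe(); R=Ro.from_euler('xyz',o["tool_rot"])
    d=R.inv().apply(np.array([x,y,z])-o["tool_pos"])*100
    w=(R.inv()*Ro.from_euler('xyz',[roll,pitch,yaw_deg],degrees=True)).as_rotvec(degrees=True)
    print('shift',d.round(2),'turn',w.round(2),'n',round(max(np.linalg.norm(d)/6.25,np.linalg.norm(w)/10.7),1))
E
python3 - <<'E'
from h import *
S=cam("scene");T=cam("top")
print([ray(S,p,0)[:2].round(3) for p in [(130,355),(182,310),(178,275),(80,340)]])
print('jug',[ray(T,p,0)[:2].round(3) for p in [(120,290),(100,310)]],ray(T,(187,165),0))
go(.552,.1935,.16,165.3)
E
```

```text
[array([0.624, 0.489]), array([0.631, 0.373]), array([0.701, 0.333]), array([0.714, 0.537])]
jug [array([0.427, 0.47 ]), array([0.383, 0.512])] [0.71750731 0.33236653 0.        ]
shift [-45.74 -16.03   8.56] turn [-0.02 -0.   -4.54] n 7.9
```

```bash
python3 -m crank '[[-6,-2,0,0,0,0,1],[-12,-4,0,0,0,0,1],[-18,-6,0,0,0,-2,1],[-24,-8,0,0,0,-3,1],[-30,-10,0,0,0,-4,1]]'
python3 -c "
from h import *
go(.552,.1935,.16,165.3)"
```

```text
time: 0.98
tool_pos: [0.4218, 0.3033, 0.2459]
tool_rot: [3.141, 0.0, 2.876]
contact_force: [-0.5, 1.3, 0.0]
opening: 0.0916
shift [-15.45  -7.19   8.59] turn [ 0.03  0.02 -0.51] n 3.1
```

```bash
python3 -m crank '[[-5,-2.5,2,0,0,0,1],[-10,-5,5,0,0,0,1],[-15.4,-7.2,8.5,0,0,0,1],[-15.4,-7.2,8.5,0,0,0,1]]'
python3 - <<'E'
from h import *
go(.552,.1935,.16,165.3)
c=cam("wrist"); cv2.imwrite("pics/w1.png",c[0][:,:,::-1])
for X in [(.552,.1935,.058),(.5919,.1817,.058),(.5123,.2027,.058)]: print(proj(c,X))
E
```

```text
time: 1.48
tool_pos: [0.5509, 0.1919, 0.1578]
tool_rot: [-3.139, -0.004, 2.872]
contact_force: [-0.8, 0.6, 0.1]
opening: 0.0918
shift [-0.06  0.18 -0.23] turn [-0.13 -0.21 -0.77] n 0.1
[324.83300717 204.52143402]
[323.77566435 251.7513563 ]
[322.75590001 153.61929234]
```

View pics/w1.png

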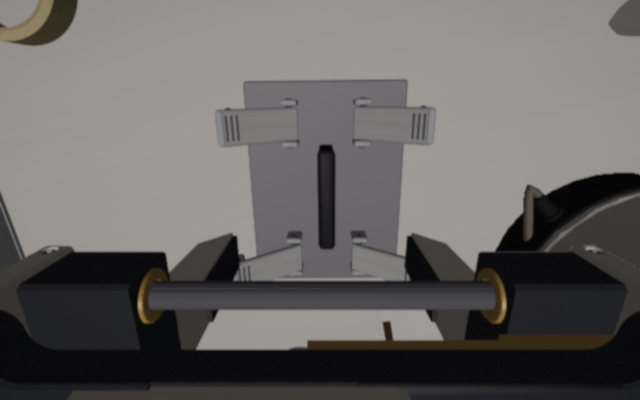

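The wrist view shows the bar from (326,150) to (327,248), about 2.5 mm from where the top camera put it. I'll aim between the two estimates.

Run:
```python
from h import *
go(.5508,.1943,.051,165.3)
```

```text
shift [-0.02  0.15 10.77] turn [-0.08 -0.16 -0.71] n 1.7
```

```bash
python3 -m crank '[[0,0.15,4,0,0,-0.7,1],[0,0.15,8,0,0,-0.7,1],[0,0.15,10.3,0,0,-0.7,1],[0,0.15,10.7,0,0,-0.7,1],[0,0.15,10.7,0,0,-0.7,0.4]]' 30
python3 -m crank '[[0,0,0,0,0,0,0],[0,0,0,0,0,0,0],[0,0,0,0,0,0,0]]' 40
```

```text
time: 2.15
tool_pos: [0.5506, 0.1971, 0.0551]
tool_rot: [3.141, 0.001, 2.889]
contact_force: [0.7, 0.4, -0.1]
opening: 0.086
time: 2.52
tool_pos: [0.5506, 0.1962, 0.0543]
tool_rot: [3.141, 0.001, 2.888]
contact_force: [-0.5, -0.6, 0.0]
opening: 0.0564
```

```bash
python3 -m crank '[[0,0,0,0,0,0,0],[0,0,0,0,0,0,0]]'
```

```text
time: 2.78
tool_pos: [0.5504, 0.1962, 0.0537]
tool_rot: [3.142, 0.0, 2.888]
contact_force: [-0.2, 0.7, -1.0]
opening: 0.0362
```

```bash
python3 -m crank '[[0,0,0.25,0,0,0,0],[0,0,0.25,0,0,0,0],[0,0,0.25,0,0,0,0],[0,0,0.25,0,0,0,0]]' 40
python3 - <<'E'
from h import *
o=robot.observe();print(o)
c=cam("wrist"); cv2.imwrite("pics/w2.png",c[0][:,:,::-1])
E
```

```text
time: 3.28
tool_pos: [0.5502, 0.1961, 0.0509]
tool_rot: [-3.141, -0.001, 2.888]
contact_force: [0.7, -0.4, -2.4]
opening: 0.0137
{'time': 3.275, 'qpos': array([ 2.11155603e-01,  6.61158277e-01,  1.58053608e+00,  3.56150421e-05,
        9.00513710e-01, -1.10572434e+00]), 'qvel': array([-0.00035828, -0.00105592, -0.00035497, -0.00176393, -0.00066393,
        0.00176741]), 'joint_efforts': array([  0.46587906, -54.33534622, -19.42752242,   0.11641574,
         0.07555693,  -0.05980709]), 'tool_pos': array([0.55018135, 0.19607581, 0.05093823]), 'tool_rot': array([-3.14134158e+00, -5.62560766e-04,  2.88765406e+00]), 'contact_force': array([ 0.69586349, -0.43085418, -2.36306631]), 'torque': array([-0.1399303 , -0.03458994, -0.10031192]), 'opening': 0.013703342636780346}
```

View pics/w2.png

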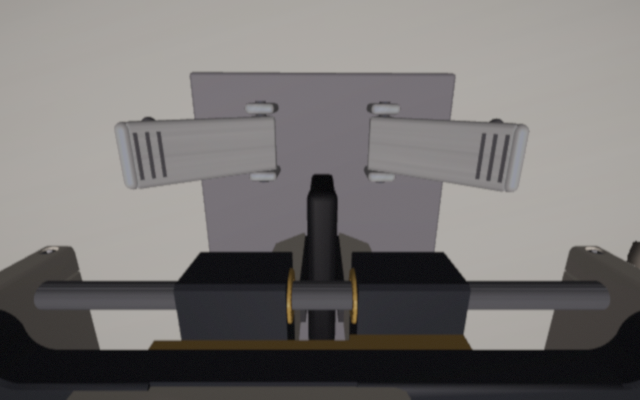

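```bash
python3 - <<'E'
from h import *
c=cam("wrist")
o=robot.observe();R=Ro.from_euler('xyz',o["tool_rot"])
z=o["tool_pos"][2]-.041+.006
for p in [(192,73),(453,73)]:
    X=ray(c,p,z); print(X, R.inv().apply(X-o["tool_pos"]))
t=cam("top"); cv2.imwrite("pics/t2.png",cv2.resize(t[0][175:295,180:300,::-1],None,fx=5,fy=5,interpolation=cv2.INTER_CUBIC))
E
python3 -m crank '[[0,0,-2,0,0,0,0],[0,0,-6,0,0,0,0],[0,0,-10,0,0,0,0],[0,0,-12,0,0,0,0]]'
```

```text
[0.44363783 0.15431719 0.01593469] [ 0.09260003 -0.06718674  0.03507087]
[0.47720098 0.28404745 0.01593469] [0.09269136 0.06681481 0.03503281]
time: 3.92
tool_pos: [0.5507, 0.1964, 0.1729]
tool_rot: [3.141, 0.002, 2.888]
contact_force: [0.9, 1.5, -6.5]
opening: 0.0136
```

View pics/t2.png

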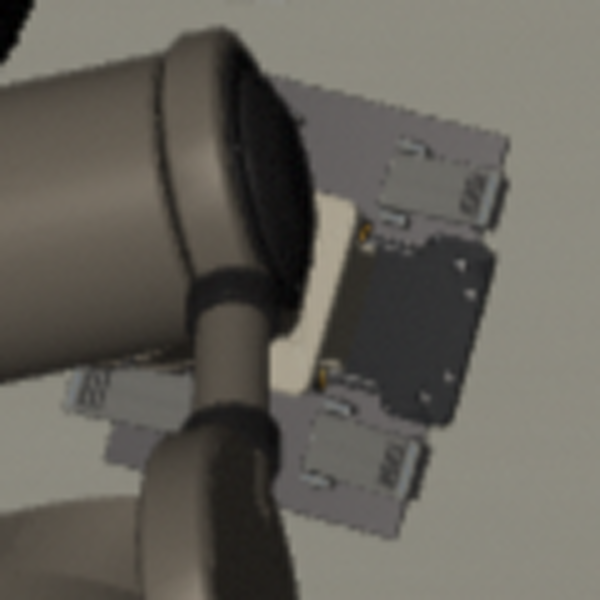

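Run:
```python
import cv2,numpy as np
t=cv2.imread("pics/top0.png")
L=[]
for (x,y) in [(392,204),(456,216),(444,304),(377,292)]:
    p=cv2.resize(t[y-12:y+13,x-14:x+15],None,fx=13,fy=11.6,interpolation=cv2.INTER_NEAREST) if 0 else cv2.resize(t[y-12:y+13,x-16:x+17],None,fx=12,fy=12,interpolation=cv2.INTER_CUBIC)
    L.append(cv2.convertScaleAbs(p,alpha=1.6))
cv2.imwrite("pics/corn.png",np.vstack([np.hstack(L[:2]),np.hstack([L[3],L[2]])])[:600,:800])
```

```text
(no output)
```

View pics/corn.png

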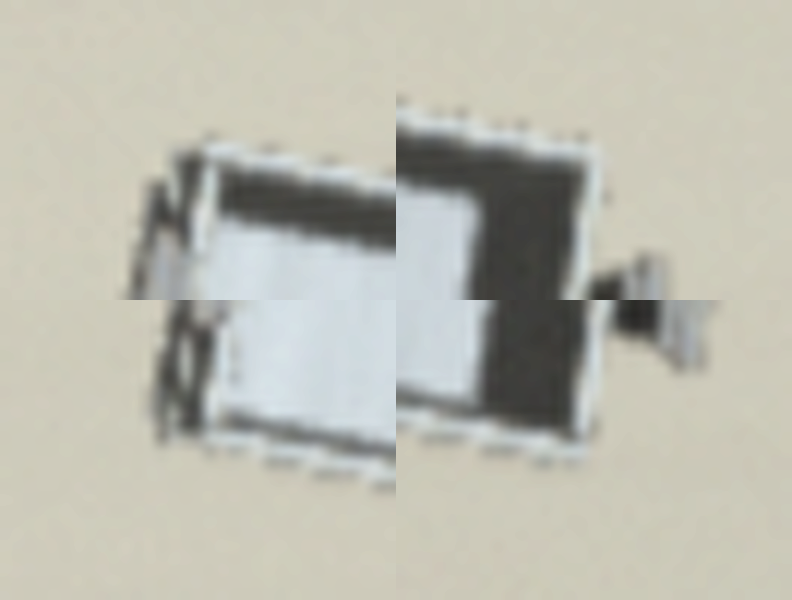

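Run:
```python
from h import *
T=cam("top")
P=np.array([ray(T,p,.07) for p in [(392.6,203.2),(456.6,215.6),(443.7,304.7),(377.4,291.4)]])
E=np.roll(P,-1,0)-P
print(P.mean(0),np.linalg.norm(E,axis=1),np.degrees(np.arctan2(E[:,1],E[:,0])))
K=np.array([[0.5507,-0.2761],[0.4336,-0.2538],[0.5812,-0.1306],[0.4645,-0.1064]])
print(K.mean(0))
go(.5215,-.186,.172,168.5)
```

```text
[ 0.50866466 -0.19089442  0.07      ] [0.13819928 0.1884307  0.1386459  0.18887131] [-101.26193549  168.9616409    78.92065147  -11.17415361]
[ 0.5075   -0.191725]
shift [ -6.7  -37.79   0.24] turn [ 0.13  0.24 -3.02] n 6.1
```

```bash
python3 -m crank '[[-1,-5,0,0,0,0,0],[-2,-10,0,0,0,-1,0],[-3,-16,0,0,0,-2,0],[-4,-22,0,0,0,-3,0],[-5,-28,0,0,0,-3.3,0]]'
python3 - <<'E'
from h import *
go(.5063,-.1887,.165,168.8)
E
```

```text
time: 4.6
tool_pos: [0.5275, -0.0889, 0.17]
tool_rot: [3.141, -0.002, 2.946]
contact_force: [1.4, -0.6, -5.8]
opening: 0.0136
shift [  0.14 -10.2    0.5 ] turn [ 0.03 -0.1  -0.  ] n 1.6
```

```bash
python3 -m crank '[[0.1,-4.5,0.2,0,0,0,0],[0.1,-8.5,0.5,0,0,0,0],[0.1,-10.2,0.5,0,0,0,0],[0.1,-10.2,0.5,0,0,0,0],[0.1,-10.2,0.5,0,0,0,0]]'
python3 - <<'E'
from h import *
go(.5063,-.1887,.165,168.8)
for n in ["wrist","top","scene"]:
    c=cam(n); f=c[0][:,:,::-1]
    if n=="top": f=cv2.resize(f[195:315,360:480],None,fx=5,fy=5,interpolation=cv2.INTER_CUBIC)
    if n=="scene": f=cv2.resize(f[80:240,320:520],None,fx=4,fy=3.75,interpolation=cv2.INTER_CUBIC)
    cv2.imwrite(f"pics/{n}3.png",f)
E
```

```text
time: 5.22
tool_pos: [0.5076, -0.186, 0.1658]
tool_rot: [3.141, -0.001, 2.946]
contact_force: [0.1, 0.5, -5.4]
opening: 0.0133
shift [ 0.08 -0.29  0.08] turn [ 0.06 -0.05  0.  ] n 0.0
```

View pics/wrist3.png

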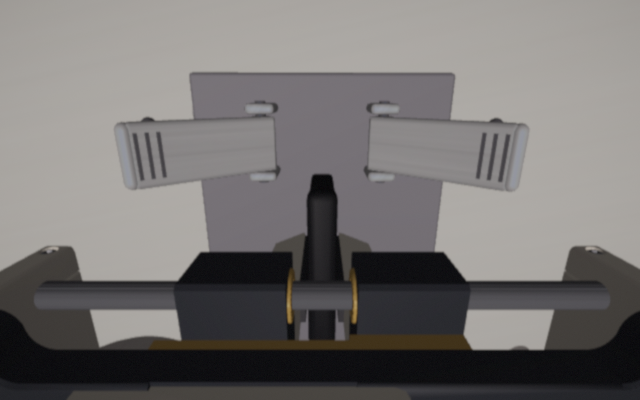

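View pics/top3.png

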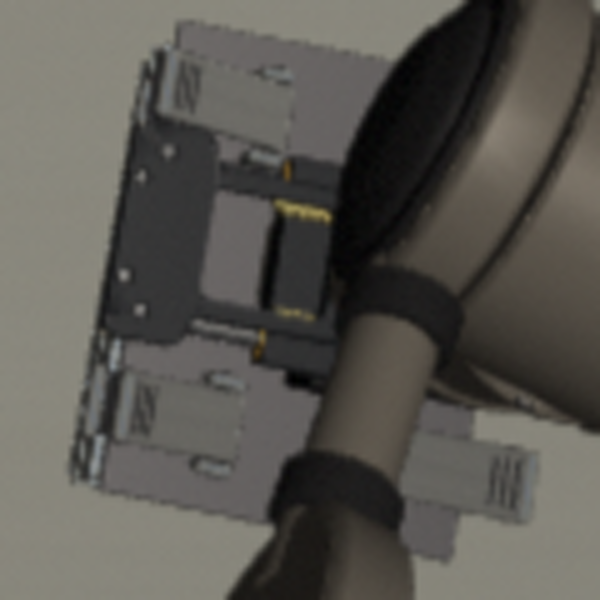

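View pics/scene3.png

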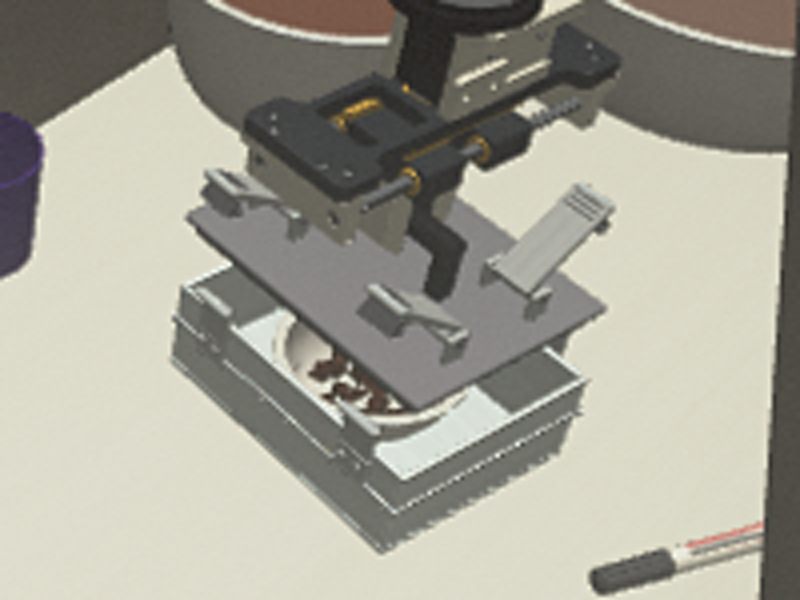

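Run:
```python
from h import *
T=cam("top");S=cam("scene"); o=robot.observe(); p=o["tool_pos"]; z=p[2]-.035; print(p)
a=[ray(T,((u+.5)/5-.5+360,(v+.5)/5-.5+195),z) for u,v in [(178,22),(95,487),(448,560)]]
print('top',[x.round(4) for x in a],'centre',(a[0]+a[2])/2, np.linalg.norm(a[0]-a[1]),np.linalg.norm(a[2]-a[1]))
b=[ray(S,((u+.5)/4-.5+320,(v+.5)/3.75-.5+80),z) for u,v in [(188,215),(415,408),(606,308)]]
print('sc',[x.round(4) for x in b],'centre',(b[0]+b[2])/2, np.linalg.norm(b[0]-b[1]),np.linalg.norm(b[2]-b[1]))
d=b[1]-b[0];print(np.degrees(np.arctan2(d[1],d[0])), 'box scene centre .5049,-.1882')
```

```text
[ 0.50787482 -0.1863504   0.16626798]
top [array([ 0.6143, -0.1365,  0.1313]), array([ 0.4327, -0.0994,  0.1313]), array([ 0.4056, -0.2338,  0.1313])] centre [ 0.50995763 -0.18516531  0.13126798] 0.1854051833987415 0.1370869398444435
sc [array([ 0.6107, -0.1363,  0.1313]), array([ 0.431 , -0.0987,  0.1313]), array([ 0.403 , -0.2324,  0.1313])] centre [ 0.50685919 -0.18436142  0.13126798] 0.18356781866674127 0.13662838850073067
168.18782674310276 box scene centre .5049,-.1882
```

```bash
python3 -c "
from h import *
go(.5062,-.190,.127,168.7)"
```

```text
shift [ 0.09 -0.39  3.93] turn [0.01 0.01 0.14] n 0.6
```

```bash
python3 -m crank '[[0.1,-0.4,1.5,0,0,0,0],[0.1,-0.4,3,0,0,0,0],[0.1,-0.4,3.9,0,0,0,0],[0.1,-0.4,3.9,0,0,0,0],[0.1,-0.4,3.9,0,0,0,0]]'
python3 - <<'E'
from h import *
go(.5062,-.190,.127,168.7)
for n in ["top","scene"]:
    c=cam(n); f=c[0][:,:,::-1]
    if n=="top": f=cv2.resize(f[195:315,360:480],None,fx=5,fy=5,interpolation=cv2.INTER_CUBIC)
    if n=="scene": f=cv2.resize(f[120:240,340:500],None,fx=5,fy=5,interpolation=cv2.INTER_CUBIC)
    cv2.imwrite(f"pics/{n}4.png",f)
E
```

```text
time: 6.1
tool_pos: [0.5061, -0.1911, 0.1274]
tool_rot: [-3.141, 0.001, 2.945]
contact_force: [0.6, 0.7, -6.0]
opening: 0.0139
shift [0.02 0.11 0.04] turn [-0.01  0.03  0.06] n 0.0
```

View pics/top4.png

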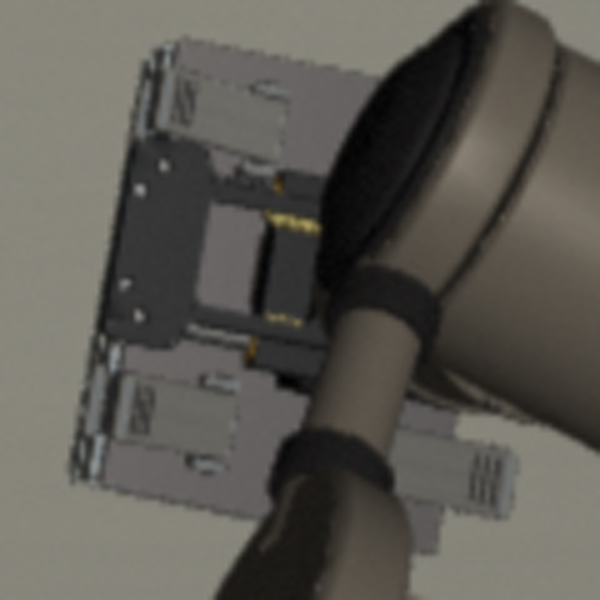

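View pics/scene4.png

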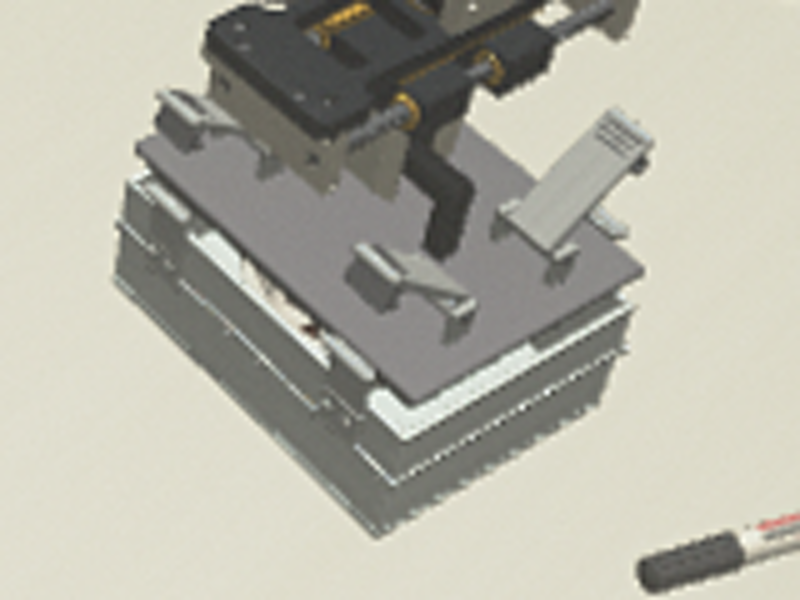

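Run:
```python
from h import *
T=cam("top");S=cam("scene"); o=robot.observe(); p=o["tool_pos"]; z=p[2]-.035; print(p)
a=[ray(T,((u+.5)/5-.5+360,(v+.5)/5-.5+195),z) for u,v in [(178,38),(92,486),(437,553)]]
print('top',[x.round(4) for x in a],'centre',(a[0]+a[2])/2, np.linalg.norm(a[0]-a[1]),np.linalg.norm(a[2]-a[1]))
b=[ray(S,((u+.5)/5-.5+340,(v+.5)/5-.5+120),z) for u,v in [(135,143),(413,402),(645,268)]]
print('sc',[x.round(4) for x in b],'centre',(b[0]+b[2])/2, np.linalg.norm(b[0]-b[1]),np.linalg.norm(b[2]-b[1]))
for X in (a,b):
  d=X[1]-X[0];e=X[2]-X[1];print(np.degrees([np.arctan2(d[1],d[0]),np.arctan2(e[1],e[0])]))
```

```text
[ 0.50612719 -0.19107454  0.12767675]
top [array([ 0.6136, -0.143 ,  0.0927]), array([ 0.4303, -0.1031,  0.0927]), array([ 0.4042, -0.2409,  0.0927])] centre [ 0.50885101 -0.19196582  0.09267675] 0.18758293935099088 0.14027759981051
sc [array([ 0.6113, -0.1425,  0.0927]), array([ 0.4289, -0.104 ,  0.0927]), array([ 0.4014, -0.2388,  0.0927])] centre [ 0.50633955 -0.19061523  0.09267675] 0.18639424734202412 0.13757169932418148
[ 167.71102183 -100.72869069]
[ 168.08018344 -101.56759325]
```

```bash
python3 -c "
from h import *
go(.5054,-.1899,.120,168.7)"
```

```text
shift [0.09 0.1  0.77] turn [-0.01  0.06  0.06] n 0.1
```

```bash
python3 -m crank '[[0.1,0.1,0.2,0,0,0,0],[0.1,0.1,0.4,0,0,0,0],[0.1,0.1,0.6,0,0,0,0],[0.1,0.1,0.7,0,0,0,0],[0.1,0.1,0.8,0,0,0,0]]'; python3 -m crank '[[0,0,0.1,0,0,0,0],[0,0,0.2,0,0,0,0],[0,0,0.3,0,0,0,0]]'; python3 -c "
from h import *
print(robot.observe()['torque'],robot.observe()['contact_force'])"
```

```text
time: 6.92
tool_pos: [0.5051, -0.1898, 0.1191]
tool_rot: [3.142, -0.0, 2.945]
contact_force: [-0.2, 0.3, -6.5]
opening: 0.0133
time: 7.3
tool_pos: [0.5051, -0.1898, 0.1161]
tool_rot: [3.142, 0.0, 2.945]
contact_force: [0.2, 1.2, -6.3]
opening: 0.0136
[-0.00532233 -0.0317286  -0.06615245] [ 0.171064    1.21900674 -6.25962816]
```

```bash
python3 -m crank '[[0,0,0.1,0,0,0,0],[0,0,0.2,0,0,0,0],[0,0,0.25,0,0,0,0]]'; python3 -m crank '[[0,0,0.1,0,0,0,0],[0,0,0.2,0,0,0,0]]'
```

```text
time: 7.68
tool_pos: [0.5051, -0.1898, 0.1137]
tool_rot: [3.142, 0.0, 2.945]
contact_force: [-0.1, 0.4, -4.9]
opening: 0.0137
time: 7.92
tool_pos: [0.5051, -0.1898, 0.1117]
tool_rot: [3.142, 0.0, 2.945]
contact_force: [0.5, 0.2, -5.9]
opening: 0.0135
```

```bash
python3 -m crank '[[0,0,0.05,0,0,0,0],[0,0,0.1,0,0,0,0]]';python3 -m crank '[[0,0,0.05,0,0,0,0],[0,0,0.1,0,0,0,0]]'
```

```text
time: 8.18
tool_pos: [0.5051, -0.1898, 0.111]
tool_rot: [3.142, 0.0, 2.945]
contact_force: [-1.5, -0.2, -1.0]
opening: 0.0137
time: 8.43
tool_pos: [0.5051, -0.1898, 0.1109]
tool_rot: [-3.141, 0.001, 2.946]
contact_force: [-4.4, 2.8, 9.9]
opening: 0.0136
```

```bash
python3 -m crank '[[0,0,-0.1,0,0,0,0.5],[0,0,-0.1,0,0,0,0.5],[0,0,-0.1,0,0,0,0.5],[0,0,-0.1,0,0,0,0.5]]';python3 -m crank '[[0,0,-1,0,0,0,0.5],[0,0,-4,0,0,0,0.3],[0,0,-8,0,0,0,0.2],[0,0,-10,0,0,0,0]]'
python3 - <<'E'
from h import *
print(robot.observe()['contact_force'])
for n in ["top","scene","wrist"]:
    c=cam(n); f=c[0][:,:,::-1]
    if n=="top": f=cv2.resize(f[195:315,360:480],None,fx=5,fy=5,interpolation=cv2.INTER_CUBIC)
    if n=="scene": f=cv2.resize(f[120:240,340:500],None,fx=5,fy=5,interpolation=cv2.INTER_CUBIC)
    cv2.imwrite(f"pics/{n}5.png",f)
E
```

```text
time: 8.93
tool_pos: [0.5052, -0.1898, 0.1106]
tool_rot: [3.142, 0.0, 2.945]
contact_force: [0.4, 0.0, -0.5]
opening: 0.045
time: 9.43
tool_pos: [0.5058, -0.1901, 0.2136]
tool_rot: [-3.141, 0.004, 2.945]
contact_force: [-0.6, 1.1, -0.5]
opening: 0.0203
[-0.61428935  1.0576975  -0.54124242]
```

View pics/scene5.png

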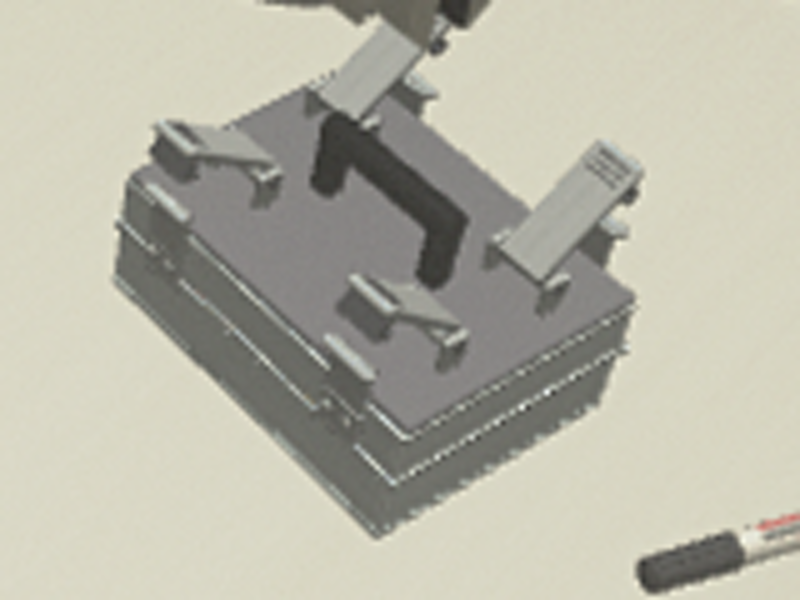

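View pics/wrist5.png

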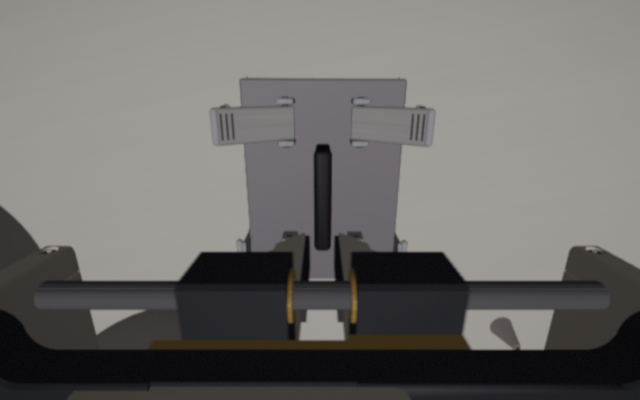

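View pics/top5.png

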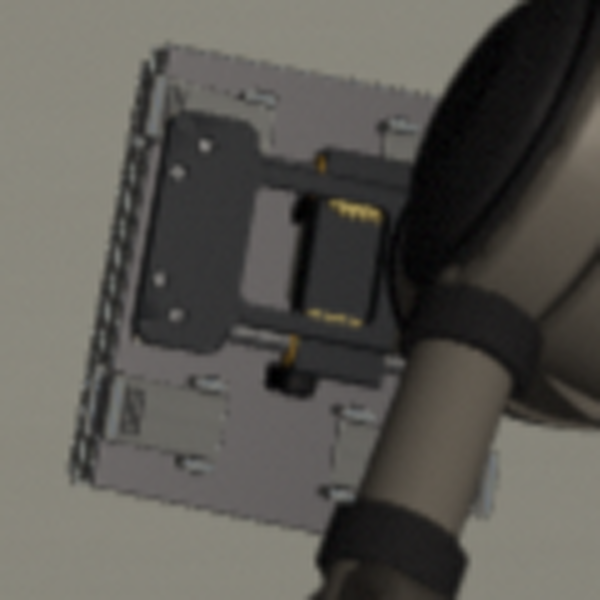

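```bash
cat >> h.py <<'E'
C=np.array([.5069,-.1902]); YAW=np.radians(-11.3)
ex=np.array([np.cos(YAW),np.sin(YAW)]); ey=np.array([-np.sin(YAW),np.cos(YAW)])
def clip(sx,sy,y,z,yaw):
    p=C+ex*sx*.06+ey*sy*y/1000; go(p[0],p[1],z,yaw)
def where():
    o=robot.observe(); d=o["tool_pos"][:2]-C
    print('lid x,y mm',(d@ex*1e3).round(1),(d@ey*1e3).round(1),'z',o["tool_pos"][2].round(4),'F',o["contact_force"].round(1),'t',o["time"])
E
python3 - <<'E'
from h import *
o=robot.observe();print(o["qpos"],o["tool_rot"],o["opening"])
c=cam("wrist"); R=Ro.from_euler('xyz',o["tool_rot"]); print('cam in tool',R.inv().apply(-c[2].T@c[3]-o["tool_pos"]))
for s in [(1,1),(-1,-1),(-1,1),(1,-1)]:
    clip(*s,58,.17,78.7)
E
```

```text
[-5.01499120e-01  3.96897464e-01  1.53838167e+00  1.06981041e-04
  1.20350834e+00 -1.87624618e+00] [-3.14084440e+00  2.70539481e-03  2.94550612e+00] 0.008259251935606777
cam in tool [ 0.08146477 -0.00077022 -0.13975   ]
shift [-6.21  5.78  4.07] turn [1.000e-02 1.000e-02 9.006e+01] n 8.4
shift [ 5.81 -5.8   4.07] turn [1.000e-02 1.000e-02 9.006e+01] n 8.4
shift [5.79 5.8  4.07] turn [1.000e-02 1.000e-02 9.006e+01] n 8.4
shift [-6.19 -5.82  4.07] turn [1.000e-02 1.000e-02 9.006e+01] n 8.4
```

```bash
python3 -m crank '[[-1.5,1.5,0,0,0,10,0],[-3,3,0,0,0,20,0],[-4.5,4.5,0,0,0,30,0],[-6.2,5.8,0,0,0,40,0],[-6.2,5.8,0,0,0,50,0]]'
python3 -c "
from h import *
clip(1,1,58,.17,78.7)"
```

```text
time: 10.25
tool_pos: [0.5776, -0.1439, 0.2087]
tool_rot: [-3.14, -0.002, 2.068]
contact_force: [0.3, -0.0, 0.8]
opening: 0.0005
shift [-0.09 -0.09  3.87] turn [-0.13 -0.1  39.81] n 3.7
```

```bash
python3 -m crank '[[0,0,0,0,0,10,0],[-0.1,-0.1,1,0,0,20,0],[-0.1,-0.1,2,0,0,30,0],[-0.1,-0.1,2.7,0,0,40,0],[-0.1,-0.1,2.7,0,0,40,0]]'
python3 - <<'E'
from h import *
clip(1,1,58,.155,78.7);where()
for n in ["scene","wrist"]:
    c=cam(n); f=c[0][:,:,::-1]
    if n=="scene": f=cv2.resize(f[90:210,340:500],None,fx=5,fy=5,interpolation=cv2.INTER_CUBIC)
    cv2.imwrite(f"pics/{n}6.png",f)
E
```

```text
time: 10.88
tool_pos: [0.5759, -0.146, 0.1817]
tool_rot: [-3.138, -0.001, 1.376]
contact_force: [0.0, -0.3, -0.5]
opening: 0.0003
shift [0.11 0.11 2.67] turn [-0.22 -0.04  0.15] n 0.4
lid x,y mm 59.0 56.9 z 0.1817 F [ 0.  -0.3 -0.5] t 10.875
```

View pics/scene6.png

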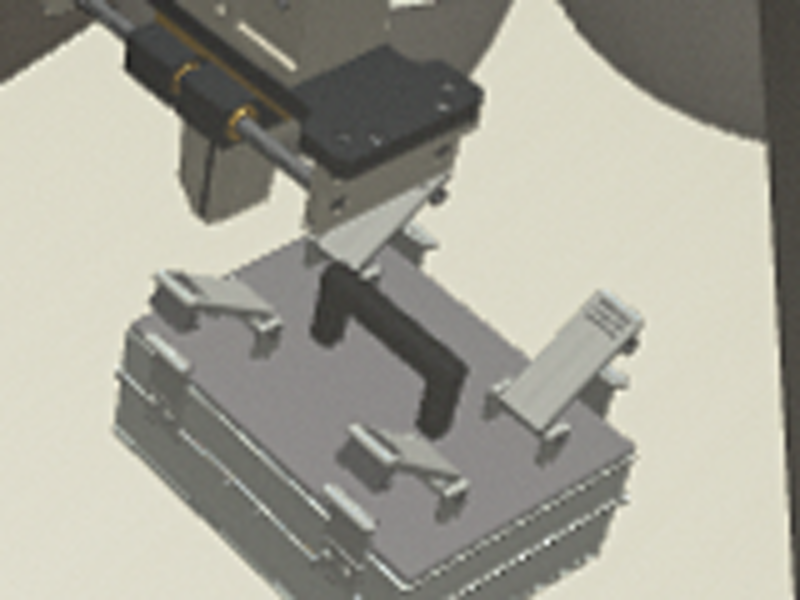

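View pics/wrist6.png

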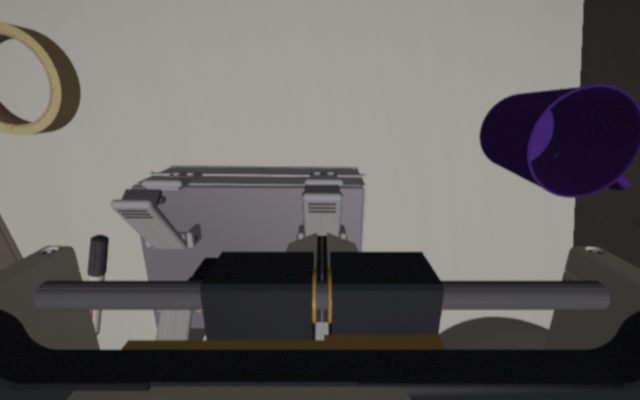

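```bash
python3 -m crank '[[0.1,0.1,1,0,0,0,0],[0.1,0.1,2,0,0,0,0],[0.1,0.1,2.7,0,0,0,0],[0.1,0.1,3.2,0,0,0,0]]'
python3 -m crank '[[0.1,0,0.2,0,0,0,0],[0.2,0,0.4,0,0,0,0],[0.3,0,0.6,0,0,0,0]]'; python3 -c "
from h import *
where()"
```

```text
time: 11.48
tool_pos: [0.5778, -0.1455, 0.151]
tool_rot: [-3.141, -0.0, 1.375]
contact_force: [-0.2, -0.2, -0.1]
opening: 0.0006
time: 11.85
tool_pos: [0.5787, -0.1426, 0.1459]
tool_rot: [3.141, 0.0, 1.375]
contact_force: [-0.1, -0.7, -0.2]
opening: 0.0002
lid x,y mm 61.1 60.8 z 0.1459 F [-0.1 -0.7 -0.2] t 11.85
```

```bash
python3 -m crank '[[0.15,0,0.2,0,0,0,0],[0.3,0,0.4,0,0,0,0],[0.45,0,0.6,0,0,0,0],[0.55,0,0.8,0,0,0,0]]'
python3 -m crank '[[0.1,0,0.15,0,0,0,0],[0.2,0,0.3,0,0,0,0],[0.3,0,0.45,0,0,0,0]]'; python3 -c "
from h import *
where()
f=cam('scene')[0][:,:,::-1];cv2.imwrite('pics/s7.png',cv2.resize(f[90:210,340:500],None,fx=5,fy=5,interpolation=cv2.INTER_CUBIC))"
```

```text
time: 12.35
tool_pos: [0.5797, -0.1371, 0.1376]
tool_rot: [3.142, -0.0, 1.375]
contact_force: [-0.6, 0.8, 0.1]
opening: 0.0001
time: 12.72
tool_pos: [0.5802, -0.1343, 0.1331]
tool_rot: [3.142, 0.0, 1.375]
contact_force: [-0.3, -0.2, -0.1]
opening: 0.0005
lid x,y mm 61.0 69.2 z 0.1331 F [-0.3 -0.2 -0.1] t 12.725
```

View pics/s7.png

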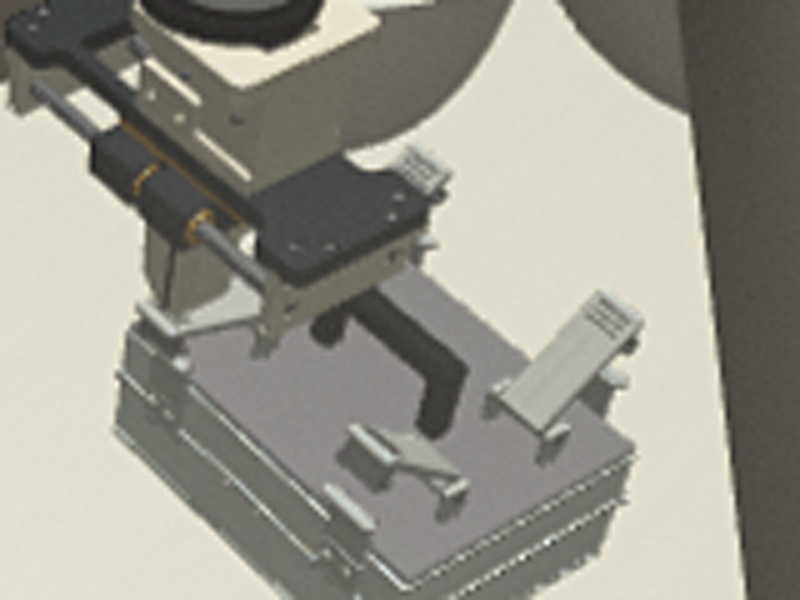

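```bash
python3 -m crank '[[0.15,0,0.15,0,0,0,0],[0.3,0,0.3,0,0,0,0],[0.4,0,0.4,0,0,0,0]]'
python3 -m crank '[[0.1,0,0.1,0,0,0,0],[0.2,0,0.2,0,0,0,0]]'; python3 -c "
from h import *
where()"
```

```text
time: 13.15
tool_pos: [0.581, -0.1302, 0.1291]
tool_rot: [-3.141, -0.0, 1.375]
contact_force: [0.4, 0.6, 0.7]
opening: 0.0002
time: 13.4
tool_pos: [0.5814, -0.1283, 0.1272]
tool_rot: [3.142, -0.0, 1.375]
contact_force: [0.4, -0.3, -0.1]
opening: 0.0003
lid x,y mm 60.9 75.3 z 0.1272 F [ 0.4 -0.3 -0.1] t 13.4
```

Tip is at 0.108 and y is 75. I'll go on with small steps.

```bash
python3 -m crank '[[0.1,0,0.1,0,0,0,0],[0.2,0,0.2,0,0,0,0]]'
python3 -m crank '[[0,0,0.1,0,0,0,0]]'; python3 -m crank '[[0,0,0.1,0,0,0,0]]'; python3 -c "
from h import *
where()"
```

```text
time: 13.65
tool_pos: [0.5818, -0.1263, 0.1251]
tool_rot: [3.142, -0.0, 1.375]
contact_force: [0.6, -0.5, 0.1]
opening: 0.0003
time: 13.78
tool_pos: [0.5818, -0.1263, 0.1242]
tool_rot: [3.142, -0.0, 1.375]
contact_force: [0.0, -0.1, -0.6]
opening: 0.0008
time: 13.9
tool_pos: [0.5818, -0.1263, 0.1232]
tool_rot: [3.142, -0.0, 1.375]
contact_force: [0.9, 1.0, 1.7]
opening: 0.0004
lid x,y mm 60.9 77.3 z 0.1232 F [0.9 1.  1.7] t 13.9
```

Contact is building.

```bash
for i in 1 ; do python3 -m crank '[[0,0,0.05,0,0,0,0]]'; done; python3 -m crank '[[0,0,0.05,0,0,0,0]]';  python3 -m crank '[[0,0,0.05,0,0,0,0]]'
```

```text
time: 14.02
tool_pos: [0.5819, -0.1263, 0.1229]
tool_rot: [3.141, -0.0, 1.375]
contact_force: [-0.6, 1.0, 3.5]
opening: 0.0004
time: 14.15
tool_pos: [0.5819, -0.1262, 0.1225]
tool_rot: [3.141, -0.0, 1.375]
contact_force: [-0.9, 2.1, 3.9]
opening: 0.0001
time: 14.28
tool_pos: [0.582, -0.1261, 0.1221]
tool_rot: [3.141, -0.0, 1.375]
contact_force: [-0.9, 3.0, 5.8]
opening: 0.0004
```

```bash
python3 -m crank '[[0,0,0.05,0,0,0,0]]'; python3 -m crank '[[0,0,0.05,0,0,0,0]]';  python3 -m crank '[[0,0,0.05,0,0,0,0]]'
```

```text
time: 14.4
tool_pos: [0.582, -0.1261, 0.1217]
tool_rot: [3.141, -0.001, 1.375]
contact_force: [-0.0, 3.3, 6.6]
opening: -0.0001
time: 14.52
tool_pos: [0.582, -0.126, 0.1213]
tool_rot: [3.141, -0.001, 1.375]
contact_force: [-0.8, 3.8, 7.7]
opening: 0.0003
time: 14.65
tool_pos: [0.582, -0.1259, 0.121]
tool_rot: [3.141, -0.001, 1.375]
contact_force: [-1.6, 4.0, 8.7]
opening: 0.0004
```

```bash
python3 -m crank '[[0,0,0.05,0,0,0,0]]'; python3 -m crank '[[0,0,0.05,0,0,0,0]]';  python3 -m crank '[[0,0,0.05,0,0,0,0]]'
```

```text
time: 14.78
tool_pos: [0.5821, -0.1258, 0.1206]
tool_rot: [3.141, -0.001, 1.375]
contact_force: [-1.7, 4.2, 8.4]
opening: 0.0005
time: 14.9
tool_pos: [0.5821, -0.1258, 0.1201]
tool_rot: [3.141, -0.001, 1.375]
contact_force: [-1.9, 4.5, 7.8]
opening: 0.0002
time: 15.02
tool_pos: [0.5821, -0.1256, 0.1196]
tool_rot: [3.141, -0.001, 1.375]
contact_force: [-1.2, 5.5, 8.4]
opening: 0.0
```

```bash
python3 -m crank '[[0,0,0.05,0,0,0,0]]'; python3 -m crank '[[0,0,0.05,0,0,0,0]]';  python3 -m crank '[[0,0,0.05,0,0,0,0]]'
```

```text
time: 15.15
tool_pos: [0.5822, -0.1254, 0.1191]
tool_rot: [3.141, -0.002, 1.375]
contact_force: [-0.9, 5.0, 8.9]
opening: 0.0002
time: 15.28
tool_pos: [0.5821, -0.1256, 0.1184]
tool_rot: [3.141, -0.001, 1.375]
contact_force: [0.1, 5.4, 6.3]
opening: 0.0004
time: 15.4
tool_pos: [0.5822, -0.1257, 0.1177]
tool_rot: [3.141, -0.001, 1.375]
contact_force: [0.7, 4.9, 5.2]
opening: 0.0002
```

```bash
python3 -m crank '[[0,0,0.05,0,0,0,0]]'; python3 -m crank '[[0,0,0.05,0,0,0,0]]';  python3 -m crank '[[0,0,0.05,0,0,0,0]]'
```

```text
time: 15.52
tool_pos: [0.5822, -0.1259, 0.1172]
tool_rot: [3.141, -0.001, 1.375]
contact_force: [-0.1, 4.0, 4.9]
opening: 0.0002
time: 15.65
tool_pos: [0.5821, -0.1263, 0.1164]
tool_rot: [3.141, -0.0, 1.375]
contact_force: [0.3, 2.6, 2.3]
opening: 0.0007
time: 15.78
tool_pos: [0.5815, -0.1268, 0.1153]
tool_rot: [-3.141, 0.001, 1.375]
contact_force: [-0.4, -0.9, 0.6]
opening: 0.0005
```

```bash
python3 -m crank '[[0,0,0.05,0,0,0,0]]'; python3 -m crank '[[0,0,0.05,0,0,0,0]]';  python3 -m crank '[[0,0,0.05,0,0,0,0]]'; python3 -m crank '[[0,0,0.05,0,0,0,0]]'
```

```text
time: 15.9
tool_pos: [0.5814, -0.1267, 0.1146]
tool_rot: [-3.141, 0.0, 1.374]
contact_force: [0.2, 0.1, -0.6]
opening: 0.0005
time: 16.02
tool_pos: [0.5815, -0.1267, 0.1143]
tool_rot: [-3.141, 0.0, 1.374]
contact_force: [-0.6, -0.3, -0.4]
opening: 0.0001
time: 16.15
tool_pos: [0.5816, -0.1266, 0.1141]
tool_rot: [-3.141, 0.0, 1.375]
contact_force: [-1.7, -0.4, 2.4]
opening: 0.0003
time: 16.27
tool_pos: [0.5816, -0.1267, 0.114]
tool_rot: [-3.142, 0.0, 1.375]
contact_force: [-2.7, -0.7, 5.6]
opening: 0.0005
```

Clip 1 peaked at about 9 N, dropped to zero, then met its hard stop, so it has snapped home. Next is the opposite corner.

```bash
python3 -m crank '[[0,0,-2,0,0,0,0],[-0.5,-0.5,-5.5,0,0,0,0],[-4.5,-4,-5.5,0,0,0,0],[-9,-8,-5.5,0,0,0,0],[-13.3,-12.1,-5.5,0,0,0,0]]'; python3 -c "
from h import *
clip(-1,-1,58,.15,78.7)
where()
f=cam('scene')[0][:,:,::-1];cv2.imwrite('pics/s8.png',cv2.resize(f[90:210,340:500],None,fx=5,fy=5,interpolation=cv2.INTER_CUBIC))"
```

```text
time: 16.9
tool_pos: [0.4359, -0.2341, 0.1687]
tool_rot: [3.141, 0.0, 1.375]
contact_force: [0.0, -1.6, 0.0]
opening: 0.0006
shift [-0.11  0.1   1.87] turn [0.04 0.02 0.1 ] n 0.3
lid x,y mm -61.0 -56.9 z 0.1687 F [ 0.  -1.6  0. ] t 16.9
```

View pics/s8.png

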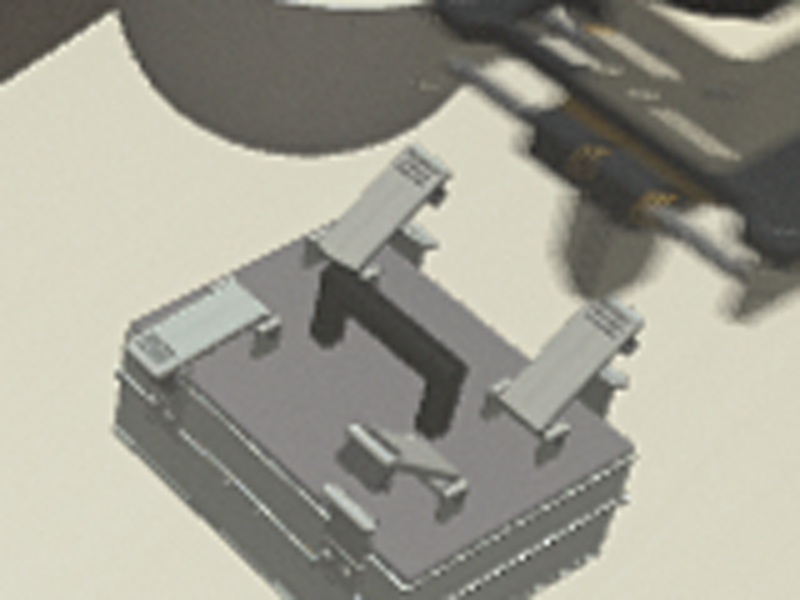

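The picture shows clip 1 (near 195,330) flat over its keeper and the other three clips still up. Now clip 2.

```bash
python3 -m crank '[[0,0.1,1,0,0,0,0],[-0.3,0.1,2.2,0,0,0,0],[-0.7,0.1,2.9,0,0,0,0],[-1.1,0.1,3.4,0,0,0,0],[-1.5,0.1,3.8,0,0,0,0]]'
python3 -m crank '[[-0.15,0,0.15,0,0,0,0],[-0.3,0,0.3,0,0,0,0],[-0.4,0,0.35,0,0,0,0]]'; python3 -c "
from h import *
where()"
```

```text
time: 17.58
tool_pos: [0.4355, -0.2478, 0.1302]
tool_rot: [-3.141, -0.001, 1.375]
contact_force: [2.7, 5.0, 3.9]
opening: 0.0002
time: 17.95
tool_pos: [0.4348, -0.2518, 0.1276]
tool_rot: [3.141, -0.001, 1.375]
contact_force: [3.0, 4.7, 3.9]
opening: 0.0004
lid x,y mm -58.6 -74.5 z 0.1276 F [3.  4.7 3.9] t 17.95
```

```bash
python3 -m crank '[[-0.1,0,0.05,0,0,0,0]]'; python3 -m crank '[[-0.1,0,0.05,0,0,0,0]]';python3 -m crank '[[0,0,0.05,0,0,0,0]]'; python3 -c "
from h import *
where()
f=cam('scene')[0][:,:,::-1];cv2.imwrite('pics/s9.png',cv2.resize(f[90:210,340:500],None,fx=5,fy=5,interpolation=cv2.INTER_CUBIC))"
```

```text
time: 18.08
tool_pos: [0.4345, -0.2528, 0.1271]
tool_rot: [3.141, -0.0, 1.375]
contact_force: [1.3, 4.7, 4.4]
opening: 0.0007
time: 18.2
tool_pos: [0.4341, -0.2539, 0.1264]
tool_rot: [3.141, -0.0, 1.375]
contact_force: [1.6, 2.9, 2.7]
opening: 0.0007
time: 18.32
tool_pos: [0.434, -0.2542, 0.1257]
tool_rot: [3.141, 0.0, 1.375]
contact_force: [1.9, 2.6, 2.3]
opening: 0.0003
lid x,y mm -58.9 -77.1 z 0.1257 F [1.9 2.6 2.3] t 18.325
```

View pics/s9.png

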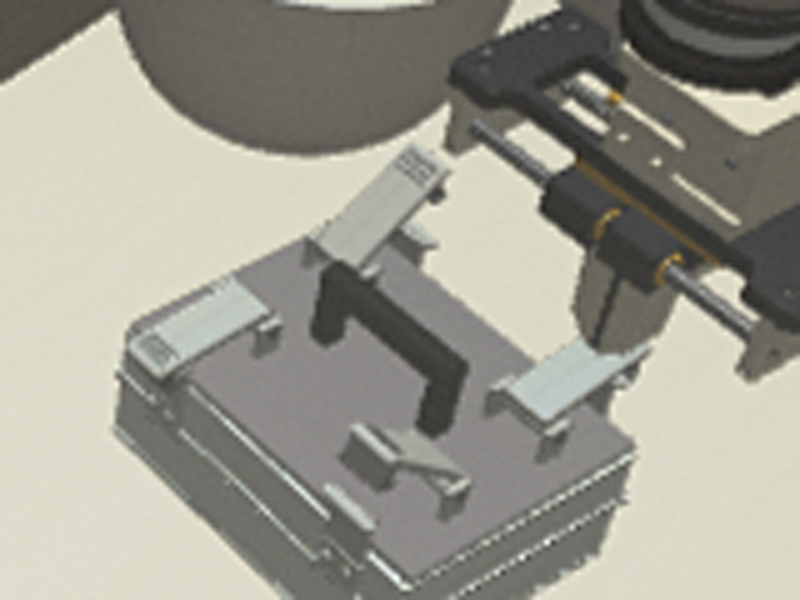

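The flap (near 580,375) is part way down and still riding under the fingertip. I'll continue.

```bash
python3 -m crank '[[0,0,0.05,0,0,0,0]]'; python3 -m crank '[[0,0,0.05,0,0,0,0]]';python3 -m crank '[[0,0,0.05,0,0,0,0]]';python3 -m crank '[[0,0,0.05,0,0,0,0]]'
```

```text
time: 18.5
tool_pos: [0.434, -0.2544, 0.1251]
tool_rot: [3.142, 0.0, 1.375]
contact_force: [-0.1, 1.1, 1.2]
opening: 0.0003
time: 18.62
tool_pos: [0.434, -0.2544, 0.1246]
tool_rot: [-3.142, 0.0, 1.375]
contact_force: [0.3, 0.3, 0.4]
opening: 0.0004
time: 18.75
tool_pos: [0.4339, -0.2543, 0.124]
tool_rot: [-3.141, 0.0, 1.375]
contact_force: [0.8, -1.3, 0.4]
opening: 0.0001
time: 18.88
tool_pos: [0.4338, -0.2541, 0.1235]
tool_rot: [-3.141, -0.0, 1.375]
contact_force: [0.2, -1.1, -0.0]
opening: 0.0004
```

```bash
python3 -m crank '[[0,0,0.08,0,0,0,0]]'; python3 -m crank '[[0,0,0.08,0,0,0,0]]';python3 -m crank '[[0,0,0.05,0,0,0,0]]';python3 -m crank '[[0,0,0.05,0,0,0,0]]'
```

```text
time: 19.0
tool_pos: [0.4339, -0.2541, 0.1227]
tool_rot: [-3.141, -0.0, 1.375]
contact_force: [0.1, -0.2, 0.5]
opening: 0.0002
time: 19.12
tool_pos: [0.434, -0.2541, 0.122]
tool_rot: [-3.141, -0.0, 1.375]
contact_force: [0.3, -0.2, -0.2]
opening: 0.0002
time: 19.25
tool_pos: [0.434, -0.2541, 0.1215]
tool_rot: [-3.141, -0.0, 1.375]
contact_force: [-0.4, 0.7, -1.5]
opening: 0.0006
time: 19.38
tool_pos: [0.4341, -0.2541, 0.1211]
tool_rot: [3.142, -0.0, 1.375]
contact_force: [0.0, -0.1, 1.9]
opening: 0.0001
```

```bash
python3 -m crank '[[0,0,0.05,0,0,0,0]]'; python3 -m crank '[[0,0,0.05,0,0,0,0]]';python3 -m crank '[[0,0,0.05,0,0,0,0]]';python3 -m crank '[[0,0,0.05,0,0,0,0]]'
```

```text
time: 19.5
tool_pos: [0.4341, -0.2541, 0.1209]
tool_rot: [3.141, 0.0, 1.375]
contact_force: [-2.2, 1.2, 6.8]
opening: 0.0005
time: 19.62
tool_pos: [0.4341, -0.2542, 0.1208]
tool_rot: [3.141, 0.0, 1.375]
contact_force: [-2.5, 2.8, 11.3]
opening: 0.0004
time: 19.75
tool_pos: [0.4342, -0.2542, 0.1207]
tool_rot: [3.141, 0.0, 1.375]
contact_force: [-3.5, 1.6, 14.3]
opening: 0.0003
time: 19.88
tool_pos: [0.4342, -0.2542, 0.1206]
tool_rot: [3.141, 0.001, 1.375]
contact_force: [-4.8, 3.6, 17.3]
opening: 0.0004
```

```bash
python3 -m crank '[[0,0,-2,0,0,0,0],[0,0,-5,0,0,0,0],[0,1,-5,0,0,0,0]]'; python3 -c "
from h import *
where()
f=cam('scene')[0][:,:,::-1];cv2.imwrite('pics/s10.png',cv2.resize(f[90:210,340:500],None,fx=5,fy=5,interpolation=cv2.INTER_CUBIC))"
```

```text
time: 20.25
tool_pos: [0.4448, -0.2567, 0.171]
tool_rot: [3.138, 0.002, 1.374]
contact_force: [0.0, -0.6, 0.1]
opening: 0.0001
lid x,y mm -47.9 -77.4 z 0.171 F [ 0.  -0.6  0.1] t 20.25
```

View pics/s10.png

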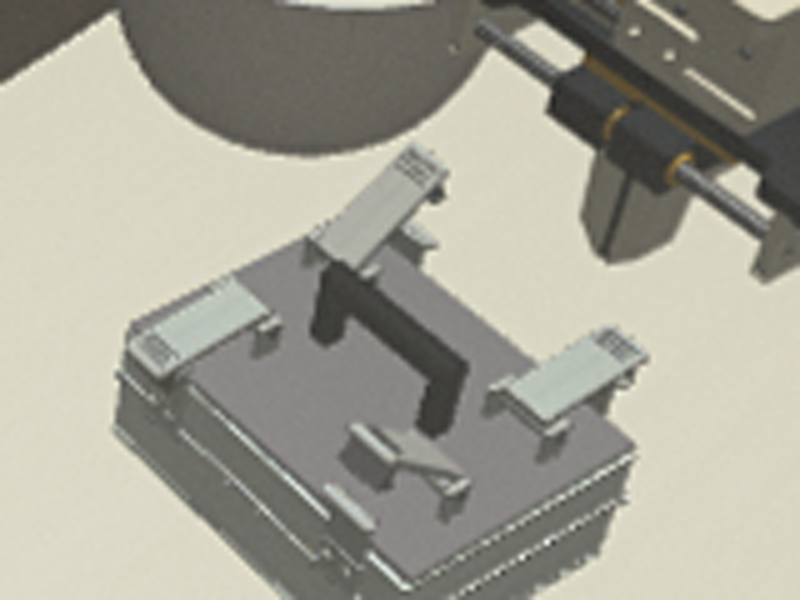

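```bash
cat >> h.py <<'E'
def flap(c,sx,sy,th,w=13):
    "projected outer upper corners of a flap"
    out=[]
    for dx in (-w,w):
        y=30+62*np.cos(th)-8.2*np.sin(th); z=.09+(62*np.sin(th)+8.2*np.cos(th))/1e3
        p=C+ex*(sx*60+dx)/1e3+ey*sy*y/1e3
        out.append(proj(c,[p[0],p[1],z]))
    return np.array(out)
E
python3 - <<'E'
from h import *
S=cam("scene")
for s in [(1,1),(-1,-1)]:
  for th in (-.1,0,.1,.2,.3,.65): print(s,th,((flap(S,*s,th)-[340,90]+.5)*5).round(0).tolist())
E
```

```text
(1, 1) -0.1 [[156.0, 376.0], [119.0, 342.0]]
(1, 1) 0 [[158.0, 366.0], [122.0, 331.0]]
(1, 1) 0.1 [[162.0, 355.0], [125.0, 320.0]]
(1, 1) 0.2 [[166.0, 343.0], [129.0, 309.0]]
(1, 1) 0.3 [[172.0, 332.0], [134.0, 298.0]]
(1, 1) 0.65 [[198.0, 291.0], [160.0, 257.0]]
(-1, -1) -0.1 [[648.0, 369.0], [605.0, 335.0]]
(-1, -1) 0 [[651.0, 360.0], [608.0, 326.0]]
(-1, -1) 0.1 [[653.0, 351.0], [609.0, 317.0]]
(-1, -1) 0.2 [[653.0, 343.0], [610.0, 309.0]]
(-1, -1) 0.3 [[653.0, 335.0], [609.0, 301.0]]
(-1, -1) 0.65 [[644.0, 317.0], [600.0, 282.0]]
```

Clip 2's edge (650,353) fits an angle of about +0.05, clip 1's about −0.08; both agree with their hard stops. On to the third clip.

```bash
python3 -m crank '[[0.5,3,0,0,0,0,0],[1.2,6.5,0,0,0,0,0],[1.9,10.8,0,0,0,0,0],[1.9,10.8,0.8,0,0,0,0]]'; python3 -c "
from h import *
clip(1,-1,58,.15,78.7)
where()"
```

```text
time: 20.85
tool_pos: [0.5553, -0.258, 0.1593]
tool_rot: [-3.141, -0.0, 1.376]
contact_force: [0.7, 0.1, -0.8]
opening: 0.0005
shift [-0.1  -0.07  0.93] turn [-0.01 -0.02  0.17] n 0.2
lid x,y mm 60.7 -57.0 z 0.1593 F [ 0.7  0.1 -0.8] t 20.85
```

Same arc, in smaller steps with readings.

```bash
python3 -m crank '[[0,-0.05,0.7,0,0,0,0],[-0.2,-0.05,1.3,0,0,0,0],[-0.5,-0.05,1.8,0,0,0,0],[-0.9,-0.05,2.2,0,0,0,0]]'
python3 -m crank '[[-0.2,0,0.2,0,0,0,0],[-0.4,0,0.4,0,0,0,0],[-0.5,0,0.5,0,0,0,0]]'; python3 -c "
from h import *
where()"
```

```text
time: 21.35
tool_pos: [0.5509, -0.2675, 0.139]
tool_rot: [3.141, -0.0, 1.374]
contact_force: [0.3, 0.6, 0.1]
opening: 0.0002
time: 21.72
tool_pos: [0.5503, -0.2722, 0.1341]
tool_rot: [3.141, -0.0, 1.375]
contact_force: [0.4, -0.2, 1.1]
opening: 0.0004
lid x,y mm 58.6 -71.9 z 0.1341 F [ 0.4 -0.2  1.1] t 21.725
```

```bash
python3 -m crank '[[-0.15,0,0.1,0,0,0,0],[-0.3,0,0.2,0,0,0,0]]'
python3 -m crank '[[-0.1,0,0.1,0,0,0,0],[-0.2,0,0.2,0,0,0,0]]'; python3 -m crank '[[0,0,0.1,0,0,0,0]]'; python3 -c "
from h import *
where()"
```

```text
time: 21.98
tool_pos: [0.5498, -0.2751, 0.1321]
tool_rot: [3.141, 0.0, 1.375]
contact_force: [0.2, 1.0, -0.2]
opening: 0.0002
time: 22.22
tool_pos: [0.5493, -0.277, 0.1301]
tool_rot: [3.142, -0.0, 1.375]
contact_force: [-0.1, -0.2, 0.7]
opening: 0.0004
time: 22.35
tool_pos: [0.5493, -0.2771, 0.1291]
tool_rot: [3.141, 0.0, 1.375]
contact_force: [0.3, -0.2, 0.5]
opening: 0.0004
lid x,y mm 58.6 -76.9 z 0.1291 F [ 0.3 -0.2  0.5] t 22.35
```

```bash
python3 -m crank '[[0,0,0.07,0,0,0,0]]'; python3 -m crank '[[0,0,0.07,0,0,0,0]]';python3 -m crank '[[0,0,0.07,0,0,0,0]]';python3 -m crank '[[0,0,0.07,0,0,0,0]]'
```

```text
time: 22.48
tool_pos: [0.5493, -0.277, 0.1284]
tool_rot: [3.142, 0.0, 1.375]
contact_force: [-0.3, 0.1, 0.1]
opening: 0.0004
time: 22.6
tool_pos: [0.5493, -0.277, 0.1277]
tool_rot: [3.142, -0.0, 1.375]
contact_force: [-0.0, 0.6, 0.3]
opening: 0.0003
time: 22.72
tool_pos: [0.5493, -0.277, 0.127]
tool_rot: [3.141, -0.0, 1.375]
contact_force: [0.4, -0.4, 0.9]
opening: 0.0003
time: 22.85
tool_pos: [0.5493, -0.277, 0.1263]
tool_rot: [3.142, -0.0, 1.375]
contact_force: [-0.3, 0.3, -0.4]
opening: 0.0003
```

```bash
python3 -m crank '[[0,0,0.05,0,0,0,0]]'; python3 -m crank '[[0,0,0.05,0,0,0,0]]';python3 -m crank '[[0,0,0.05,0,0,0,0]]';python3 -m crank '[[0,0,0.05,0,0,0,0]]'
```

```text
time: 22.98
tool_pos: [0.5493, -0.2769, 0.1257]
tool_rot: [-3.142, -0.0, 1.375]
contact_force: [-0.2, -0.1, 0.1]
opening: 0.0002
time: 23.1
tool_pos: [0.5493, -0.277, 0.1253]
tool_rot: [3.142, -0.0, 1.375]
contact_force: [-0.3, 0.5, 0.1]
opening: 0.0005
time: 23.22
tool_pos: [0.5493, -0.2769, 0.1248]
tool_rot: [3.142, -0.0, 1.375]
contact_force: [0.8, -0.1, 0.9]
opening: 0.0
time: 23.35
tool_pos: [0.5493, -0.277, 0.1243]
tool_rot: [3.142, -0.0, 1.375]
contact_force: [-0.1, -0.4, 1.0]
opening: 0.0007
```

```bash
python3 -m crank '[[0,0,0.07,0,0,0,0]]'; python3 -m crank '[[0,0,0.05,0,0,0,0]]';python3 -m crank '[[0,0,0.05,0,0,0,0]]';python3 -m crank '[[0,0,0.05,0,0,0,0]]';python3 -m crank '[[0,0,0.05,0,0,0,0]]';python3 -c "
from h import *
f=cam('scene')[0][:,:,::-1];cv2.imwrite('pics/s11.png',cv2.resize(f[90:210,340:500],None,fx=5,fy=5,interpolation=cv2.INTER_CUBIC))"
```

```text
time: 23.48
tool_pos: [0.5494, -0.2771, 0.1238]
tool_rot: [3.141, 0.0, 1.375]
contact_force: [-0.3, -0.2, 2.6]
opening: 0.0005
time: 23.6
tool_pos: [0.5494, -0.2771, 0.1235]
tool_rot: [3.141, 0.0, 1.375]
contact_force: [-0.9, 0.7, 4.2]
opening: 0.0007
time: 23.72
tool_pos: [0.5494, -0.2772, 0.1231]
tool_rot: [3.141, 0.0, 1.375]
contact_force: [-2.4, -0.0, 6.6]
opening: 0.0005
time: 23.85
tool_pos: [0.5494, -0.2773, 0.1229]
tool_rot: [3.141, 0.001, 1.375]
contact_force: [-2.8, -0.3, 8.7]
opening: 0.0001
time: 23.98
tool_pos: [0.5494, -0.2773, 0.1226]
tool_rot: [3.141, 0.001, 1.375]
contact_force: [-3.0, -0.3, 8.8]
opening: 0.0
```

View pics/s11.png

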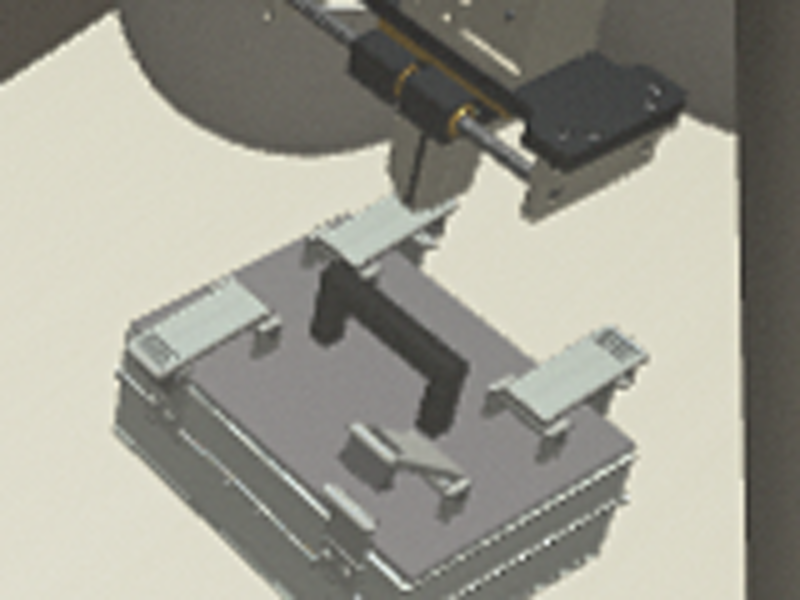

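```bash
python3 -m crank '[[0,0,0.05,0,0,0,0]]'; python3 -m crank '[[0,0,0.05,0,0,0,0]]';python3 -m crank '[[0,0,0.05,0,0,0,0]]'
```

```text
time: 24.15
tool_pos: [0.5495, -0.2774, 0.1224]
tool_rot: [3.14, 0.001, 1.375]
contact_force: [-3.6, 1.0, 10.7]
opening: 0.001
time: 24.28
tool_pos: [0.5495, -0.2774, 0.1222]
tool_rot: [3.14, 0.001, 1.375]
contact_force: [-3.9, 0.3, 12.7]
opening: 0.0006
time: 24.4
tool_pos: [0.5495, -0.2775, 0.1219]
tool_rot: [3.14, 0.001, 1.375]
contact_force: [-3.4, 0.9, 13.8]
opening: 0.0005
```

```bash
python3 -m crank '[[0,0,-0.3,0,0,0,0],[-0.4,0,-0.3,0,0,0,0],[-0.4,0,-0.1,0,0,0,0]]'; python3 -m crank '[[0,0,0.05,0,0,0,0]]'; python3 -c "
from h import *
where()"
```

```text
time: 24.78
tool_pos: [0.5489, -0.281, 0.1219]
tool_rot: [3.14, -0.0, 1.375]
contact_force: [-1.1, 3.2, 12.3]
opening: 0.0004
time: 24.9
tool_pos: [0.5489, -0.2811, 0.1217]
tool_rot: [3.14, 0.0, 1.375]
contact_force: [-1.9, 1.2, 11.1]
opening: 0.0003
lid x,y mm 59.0 -80.9 z 0.1217 F [-1.9  1.2 11.1] t 24.9
```

```bash
python3 -m crank '[[0,0,0.04,0,0,0,0]]'; python3 -m crank '[[0,0,0.04,0,0,0,0]]';python3 -m crank '[[0,0,0.04,0,0,0,0]]'
```

```text
time: 25.02
tool_pos: [0.5489, -0.2812, 0.1215]
tool_rot: [3.14, 0.0, 1.375]
contact_force: [-2.1, 2.8, 13.0]
opening: 0.0002
time: 25.15
tool_pos: [0.5489, -0.2812, 0.1213]
tool_rot: [3.14, 0.001, 1.375]
contact_force: [-3.2, 2.0, 13.5]
opening: 0.0005
time: 25.28
tool_pos: [0.5489, -0.2813, 0.1209]
tool_rot: [3.14, 0.001, 1.375]
contact_force: [-2.8, 1.6, 13.6]
opening: 0.0002
```

```bash
python3 -m crank '[[0,0,0.04,0,0,0,0]]'; python3 -m crank '[[0,0,0.04,0,0,0,0]]'
```

```text
time: 25.4
tool_pos: [0.5488, -0.2815, 0.1206]
tool_rot: [3.14, 0.001, 1.375]
contact_force: [-3.9, 1.4, 13.4]
opening: 0.0002
time: 25.52
tool_pos: [0.5488, -0.2816, 0.1201]
tool_rot: [3.14, 0.001, 1.375]
contact_force: [-3.6, 0.4, 13.1]
opening: 0.0005
```

```bash
python3 -m crank '[[0,0,0.04,0,0,0,0]]'; python3 -m crank '[[0,0,0.04,0,0,0,0]]'; python3 -m crank '[[0,0,0.04,0,0,0,0]]'
```

```text
time: 25.65
tool_pos: [0.5488, -0.2817, 0.1197]
tool_rot: [3.14, 0.001, 1.375]
contact_force: [-3.2, -0.6, 13.1]
opening: 0.0003
time: 25.78
tool_pos: [0.5487, -0.2818, 0.1192]
tool_rot: [3.14, 0.002, 1.375]
contact_force: [-2.8, -0.0, 10.8]
opening: 0.0001
time: 25.9
tool_pos: [0.5486, -0.2819, 0.1186]
tool_rot: [3.14, 0.002, 1.375]
contact_force: [-3.5, -1.0, 9.2]
opening: 0.0005
```

Riding over now, and the force is falling.

```bash
python3 -m crank '[[0,0,0.04,0,0,0,0]]'; python3 -m crank '[[0,0,0.04,0,0,0,0]]'; python3 -m crank '[[0,0,0.04,0,0,0,0]]'; python3 -m crank '[[0,0,0.04,0,0,0,0]]'
```

```text
time: 26.02
tool_pos: [0.5486, -0.282, 0.1181]
tool_rot: [3.14, 0.002, 1.375]
contact_force: [-2.5, -1.2, 9.2]
opening: 0.0004
time: 26.15
tool_pos: [0.5486, -0.2821, 0.1174]
tool_rot: [3.14, 0.002, 1.375]
contact_force: [-2.6, -2.5, 7.4]
opening: 0.0006
time: 26.28
tool_pos: [0.5485, -0.2822, 0.1168]
tool_rot: [3.14, 0.002, 1.374]
contact_force: [-3.2, -2.5, 4.8]
opening: 0.0003
time: 26.4
tool_pos: [0.5485, -0.2821, 0.1161]
tool_rot: [3.141, 0.002, 1.374]
contact_force: [-1.0, -1.9, 1.9]
opening: 0.0004
```

```bash
python3 -m crank '[[0,0,0.05,0,0,0,0]]'; python3 -m crank '[[0,0,0.05,0,0,0,0]]'; python3 -m crank '[[0,0,0.04,0,0,0,0]]'; python3 -m crank '[[0,0,0.04,0,0,0,0]]'
```

```text
time: 26.52
tool_pos: [0.5483, -0.2809, 0.1147]
tool_rot: [-3.141, -0.001, 1.374]
contact_force: [-0.3, 0.2, -0.9]
opening: 0.0008
time: 26.65
tool_pos: [0.5483, -0.2805, 0.114]
tool_rot: [-3.14, -0.001, 1.375]
contact_force: [-0.2, 0.7, -0.6]
opening: 0.0004
time: 26.78
tool_pos: [0.5484, -0.2806, 0.1139]
tool_rot: [-3.141, -0.001, 1.375]
contact_force: [-0.3, 0.2, 0.2]
opening: 0.0005
time: 26.9
tool_pos: [0.5485, -0.2807, 0.1138]
tool_rot: [-3.141, -0.0, 1.375]
contact_force: [-0.6, -0.3, 1.1]
opening: 0.0004
```

```bash
python3 -m crank '[[0,0,0.05,0,0,0,0]]'; python3 -m crank '[[0,0,0.03,0,0,0,0]]'; python3 -m crank '[[0,0,-2,0,0,0,0],[0,0,-5,0,0,0,0],[4,-4,-5.5,0,0,0,0],[9,-8,-5.5,0,0,0,0],[13.5,-12,-5.5,0,0,0,0]]';python3 -c "
from h import *
clip(-1,1,58,.15,78.7)
where()"
```

```text
time: 27.02
tool_pos: [0.5485, -0.2807, 0.1136]
tool_rot: [-3.141, -0.0, 1.375]
contact_force: [-1.5, 1.0, 3.7]
opening: 0.0007
time: 27.15
tool_pos: [0.5485, -0.2807, 0.1135]
tool_rot: [3.142, -0.0, 1.375]
contact_force: [-1.4, 2.1, 4.3]
opening: 0.0004
time: 27.78
tool_pos: [0.4563, -0.1238, 0.1682]
tool_rot: [3.141, -0.0, 1.374]
contact_force: [-0.6, 0.7, -0.2]
opening: 0.0005
shift [0.28 0.26 1.82] turn [ 0.06 -0.    0.02] n 0.3
lid x,y mm -62.7 55.2 z 0.1682 F [-0.6  0.7 -0.2] t 27.775
```

```bash
python3 -m crank '[[0.2,0.15,0.7,0,0,0,0],[0.3,0.15,1.4,0,0,0,0],[0.5,0.15,2,0,0,0,0],[0.8,0.15,2.4,0,0,0,0],[1.1,0.15,2.8,0,0,0,0]]'
python3 -c "
from h import *
where()"
```

```text
time: 28.4
tool_pos: [0.461, -0.115, 0.1397]
tool_rot: [-3.141, -0.0, 1.374]
contact_force: [-0.3, -1.0, 0.3]
opening: 0.0002
lid x,y mm -59.7 64.8 z 0.1397 F [-0.3 -1.   0.3] t 28.4
```

```bash
python3 -m crank '[[0.2,0,0.15,0,0,0,0],[0.4,0,0.3,0,0,0,0]]'; python3 -m crank '[[0.2,0,0.15,0,0,0,0],[0.3,0,0.25,0,0,0,0]]'
python3 -c "
from h import *
where()"
```

```text
time: 28.65
tool_pos: [0.4616, -0.1106, 0.1371]
tool_rot: [3.142, -0.0, 1.375]
contact_force: [0.5, -0.1, 1.1]
opening: 0.0004
time: 28.9
tool_pos: [0.4621, -0.1076, 0.1347]
tool_rot: [3.141, -0.0, 1.375]
contact_force: [-0.0, -0.3, 0.7]
opening: 0.0001
lid x,y mm -60.1 72.3 z 0.1347 F [-0.  -0.3  0.7] t 28.9
```

```bash
python3 -m crank '[[0.15,0,0.1,0,0,0,0],[0.3,0,0.2,0,0,0,0]]'; python3 -m crank '[[0.1,0,0.08,0,0,0,0],[0.2,0,0.15,0,0,0,0]]';python3 -m crank '[[0.1,0,0.08,0,0,0,0]]'
python3 -c "
from h import *
where()"
```

```text
time: 29.15
tool_pos: [0.4628, -0.1049, 0.1328]
tool_rot: [3.141, 0.0, 1.375]
contact_force: [-0.9, -2.1, 2.0]
opening: 0.0006
time: 29.4
tool_pos: [0.4634, -0.1036, 0.1317]
tool_rot: [3.14, 0.001, 1.375]
contact_force: [-2.4, -4.7, 7.1]
opening: 0.0006
time: 29.52
tool_pos: [0.4637, -0.1029, 0.1311]
tool_rot: [3.14, 0.002, 1.375]
contact_force: [-2.2, -6.0, 8.2]
opening: 0.0004
lid x,y mm -59.5 77.2 z 0.1311 F [-2.2 -6.   8.2] t 29.525
```

```bash
python3 -m crank '[[0,0,0.04,0,0,0,0]]'; python3 -m crank '[[0,0,0.04,0,0,0,0]]'; python3 -m crank '[[0,0,0.04,0,0,0,0]]'
```

```text
time: 29.65
tool_pos: [0.4637, -0.1028, 0.1309]
tool_rot: [3.14, 0.002, 1.375]
contact_force: [-3.2, -5.0, 9.6]
opening: 0.0004
time: 29.78
tool_pos: [0.4638, -0.1028, 0.1306]
tool_rot: [3.14, 0.001, 1.375]
contact_force: [-3.2, -4.6, 10.0]
opening: 0.0003
time: 29.9
tool_pos: [0.4638, -0.1027, 0.1303]
tool_rot: [3.139, 0.001, 1.375]
contact_force: [-3.0, -4.0, 11.4]
opening: 0.0004
```

```bash
python3 -m crank '[[0,0,0.04,0,0,0,0]]'; python3 -m crank '[[0,0,0.04,0,0,0,0]]'; python3 -m crank '[[0,0,0.04,0,0,0,0]]'
```

```text
time: 30.02
tool_pos: [0.4639, -0.1026, 0.13]
tool_rot: [3.139, 0.001, 1.375]
contact_force: [-3.0, -3.6, 11.6]
opening: 0.0004
time: 30.15
tool_pos: [0.4639, -0.1025, 0.1297]
tool_rot: [3.139, 0.001, 1.375]
contact_force: [-2.9, -2.1, 12.5]
opening: 0.0004
time: 30.28
tool_pos: [0.464, -0.1024, 0.1293]
tool_rot: [3.139, 0.001, 1.375]
contact_force: [-1.9, -1.5, 12.3]
opening: 0.0002
```

```bash
python3 -m crank '[[0,0,0.04,0,0,0,0]]'; python3 -m crank '[[0,0,0.04,0,0,0,0]]'; python3 -m crank '[[0,0,0.04,0,0,0,0]]'; python3 -m crank '[[0,0,0.04,0,0,0,0]]'
```

```text
time: 30.4
tool_pos: [0.464, -0.1022, 0.1289]
tool_rot: [3.139, 0.0, 1.375]
contact_force: [-1.8, 0.1, 11.5]
opening: 0.0002
time: 30.52
tool_pos: [0.4641, -0.102, 0.1285]
tool_rot: [3.139, 0.0, 1.374]
contact_force: [-1.9, 0.6, 10.6]
opening: 0.0004
time: 30.65
tool_pos: [0.4641, -0.1019, 0.128]
tool_rot: [3.139, -0.0, 1.374]
contact_force: [-1.2, 1.8, 10.8]
opening: 0.0005
time: 30.78
tool_pos: [0.4641, -0.1017, 0.1275]
tool_rot: [3.139, -0.0, 1.374]
contact_force: [0.0, 1.4, 10.7]
opening: 0.0003
```

```bash
python3 -m crank '[[0,0,0.04,0,0,0,0]]'; python3 -m crank '[[0,0,0.04,0,0,0,0]]'; python3 -m crank '[[0,0,0.04,0,0,0,0]]'; python3 -m crank '[[0,0,0.04,0,0,0,0]]'; python3 -m crank '[[0,0,0.04,0,0,0,0]]'
```

```text
time: 30.9
tool_pos: [0.4641, -0.1016, 0.127]
tool_rot: [3.139, -0.001, 1.374]
contact_force: [0.6, 1.3, 8.0]
opening: 0.0004
time: 31.02
tool_pos: [0.4641, -0.1015, 0.1265]
tool_rot: [3.139, -0.001, 1.374]
contact_force: [-0.1, 2.1, 7.0]
opening: 0.0002
time: 31.15
tool_pos: [0.4641, -0.1014, 0.1259]
tool_rot: [3.139, -0.001, 1.374]
contact_force: [1.0, 2.3, 4.4]
opening: 0.0003
time: 31.28
tool_pos: [0.464, -0.1013, 0.1253]
tool_rot: [3.14, -0.001, 1.374]
contact_force: [2.0, 3.1, 3.6]
opening: 0.0004
time: 31.4
tool_pos: [0.4635, -0.1016, 0.1245]
tool_rot: [3.141, -0.0, 1.375]
contact_force: [0.5, 1.0, 0.1]
opening: 0.0006
```

Snapped. I'll go gently down to the stop.

```bash
python3 -m crank '[[0,0,0.05,0,0,0,0]]'; python3 -m crank '[[0,0,0.05,0,0,0,0]]'; python3 -m crank '[[0,0,0.04,0,0,0,0]]'; python3 -m crank '[[0,0,0.04,0,0,0,0]]'
```

```text
time: 31.52
tool_pos: [0.4629, -0.1018, 0.1235]
tool_rot: [-3.14, 0.0, 1.375]
contact_force: [0.5, 0.3, 0.2]
opening: 0.0003
time: 31.65
tool_pos: [0.4629, -0.1019, 0.123]
tool_rot: [-3.141, -0.0, 1.375]
contact_force: [0.0, 0.2, 0.8]
opening: 0.0006
time: 31.78
tool_pos: [0.4631, -0.1019, 0.1227]
tool_rot: [-3.141, -0.0, 1.375]
contact_force: [-0.9, -0.5, 0.8]
opening: 0.0005
time: 31.9
tool_pos: [0.4632, -0.1019, 0.1225]
tool_rot: [-3.141, -0.0, 1.375]
contact_force: [0.7, -0.1, 0.2]
opening: 0.0005
```

```bash
python3 -m crank '[[0,0,0.04,0,0,0,0]]'; python3 -m crank '[[0,0,0.04,0,0,0,0]]'; python3 -m crank '[[0,0,0.03,0,0,0,0]]'
```

```text
time: 32.02
tool_pos: [0.4633, -0.1019, 0.1221]
tool_rot: [-3.142, -0.0, 1.375]
contact_force: [-0.2, 0.5, 0.1]
opening: 0.0005
time: 32.15
tool_pos: [0.4633, -0.1019, 0.1218]
tool_rot: [3.142, -0.0, 1.375]
contact_force: [0.5, 0.1, -0.1]
opening: 0.0005
time: 32.28
tool_pos: [0.4633, -0.1018, 0.1215]
tool_rot: [3.142, -0.0, 1.375]
contact_force: [0.1, 0.0, -0.5]
opening: 0.0005
```

```bash
python3 -m crank '[[0,0,0.04,0,0,0,0]]'; python3 -m crank '[[0,0,0.04,0,0,0,0]]'; python3 -m crank '[[0,0,0.04,0,0,0,0]]'
```

```text
time: 32.4
tool_pos: [0.4633, -0.1018, 0.1213]
tool_rot: [3.141, -0.0, 1.375]
contact_force: [-0.9, 0.6, 3.0]
opening: 0.0003
time: 32.52
tool_pos: [0.4634, -0.1019, 0.1211]
tool_rot: [3.141, -0.0, 1.375]
contact_force: [-1.8, 1.0, 8.0]
opening: 0.0003
time: 32.65
tool_pos: [0.4634, -0.1019, 0.121]
tool_rot: [3.141, -0.0, 1.375]
contact_force: [-3.3, 1.6, 10.3]
opening: 0.0004
```

Hard stop reached. I'll retreat and check all four.

```bash
python3 -m crank '[[0,0,-2,0,0,0,0],[0,0,-6,0,0,0,0],[3,0,-10,0,0,0,0],[9,0,-13,0,0,0,0],[15,0,-13,0,0,0,0]]';python3 -m crank '[[6,0,0,0,0,0,0],[12,0,0,0,0,0,0],[15,0,0,0,0,0,0],[15,0,0,0,0,0,0]]';  python3 - <<'E'
from h import *
for n in ["top","scene"]:
    c=cam(n); f=c[0][:,:,::-1]; cv2.imwrite(f"pics/{n}full.png",f)
    if n=="top": g=cv2.resize(f[195:315,360:480],None,fx=5,fy=5,interpolation=cv2.INTER_CUBIC)
    else:
        g=cv2.resize(f[90:210,340:500],None,fx=5,fy=5,interpolation=cv2.INTER_CUBIC)
        for s,th in [((1,1),-.064),((-1,-1),.07),((1,-1),-.07),((-1,1),.07)]:
            print(s,((flap(c,*s,th)-[340,90]+.5)*5).round(0).tolist())
    cv2.imwrite(f"pics/{n}fin.png",g)
where()
E
```

```text
time: 33.28
tool_pos: [0.4936, 0.0446, 0.2527]
tool_rot: [3.136, -0.001, 1.373]
contact_force: [0.7, 0.1, -1.0]
opening: 0.0005
time: 33.78
tool_pos: [0.5213, 0.1928, 0.2497]
tool_rot: [-3.141, -0.0, 1.378]
contact_force: [0.1, -0.6, -0.6]
opening: 0.0006
(1, 1) [[157.0, 372.0], [120.0, 338.0]]
(-1, -1) [[652.0, 354.0], [609.0, 320.0]]
(1, -1) [[460.0, 217.0], [422.0, 187.0]]
(-1, 1) [[345.0, 529.0], [303.0, 490.0]]
lid x,y mm -60.6 376.1 z 0.2499 F [-1.  -0.3 -0.3] t 33.875
```

View pics/scenefin.png

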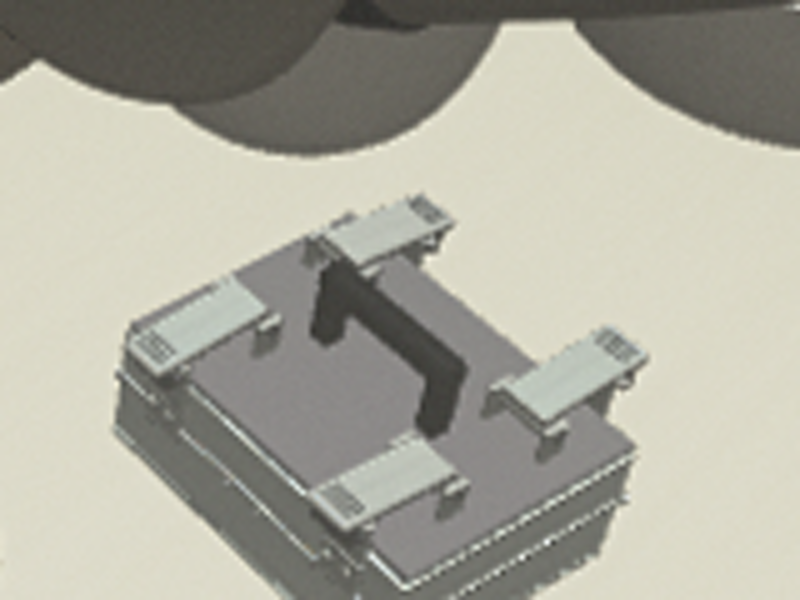

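View pics/topfin.png

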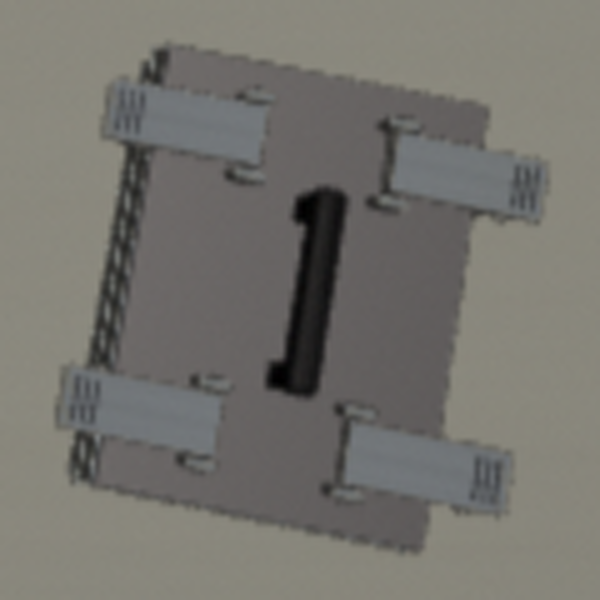

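View pics/topfull.png

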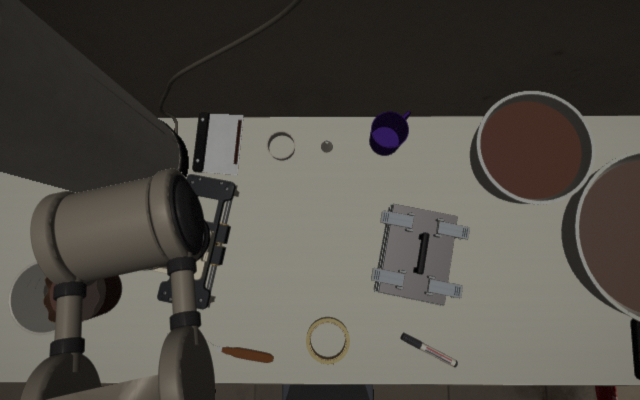

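```bash
python3 -m crank '[[0,0,0,0,0,0,0.5],[0,0,0,0,0,0,0.5],[0,0,0,0,0,0,0.5],[0,0,0,0,0,0,0.5]]'; python3 -c "
from cell import robot
print(robot.hand_in())"
```

```text
time: 34.38
tool_pos: [0.5215, 0.1905, 0.2504]
tool_rot: [3.141, -0.0, 1.374]
contact_force: [0.1, 0.5, -0.1]
opening: 0.036
the job is handed in; nothing more can be done
None
```

The lid is on the box, all four clips are pressed home in crosswise order, and I handed the job in at 34.4 s with the gripper empty and clear.

**Lid:** it seated with the tool 41 mm above rim height and level, and the pictures show it flat on the rim with the clips still up before I pressed any of them.

| Pressing order | Corner (lid axes; which end is +x was not identified) | Highest vertical force while riding over | Highest on the hard stop |
|---|---|---|---|
| 1 | +x +y | 9 N | 6 N |
| 2 | -x -y (opposite) | 5 N | 17 N |
| 3 | +x -y | 14 N | 4 N |
| 4 | -x +y | 12.5 N | 10 N |

The readings are from the end of each step; the vertical readings stayed under 20 N throughout.

**Last checks:**
- **Clips:** the final pictures show all four flaps down over their keepers, close to where their hard-stop heights put them (about -0.07 to +0.07 rad).
- **Other things:** in the last top view the ring cutter, nozzle and mug are where they started.

**Discrepancies:**
- **Clip 2:** I came down on it faster, so its peak may have fallen between readings. That it snapped rests on the force dropping to zero, the stiff stop and the picture.
- **Clip 3:** it took more than the stated 3 to 10 N before it went over, and I shifted about 4 mm outward part way through.
- **Cameras:** they disagreed with each other by 2 to 3 mm, but the lid went in without catching.

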